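Strip the grinder's control box of its relays and shut it

TASK

The sole grinder's control box lies open on the bench: take out every plug-in relay by rocking it gently side to side until it comes free of its socket (never yank it straight up, or the socket tears off its rail), and put all of them in the loose tray. Then push the box's door shut until it snaps home on its catch. Leave the other things on the bench as they are.

Things in the scene. Friction and masses are not known exactly. Their poses are not given: they have to be found in the camera images.
- relay0: plug-in relay, all alike: grey block 36 (x) x 60 (y) x 60 (z) mm, 0.16 kg, with two flat steel pins below, each 24 (x) x 8 (y) x 20 mm long, 20 mm either side along y. Origin: centre of the block's underside (block z 0 to 60, pins z 0 to -20 mm). It starts upright in its socket, underside 28 mm over the bench; None if that socket starts empty
- relay0_mid (a point): middle of the block of relay0, 30 mm above its origin. Seated, clips drag on each pin with about 16 N until it has risen 18 mm; a straight pull needs 28 to 37 N, but the slots let the relay rock about its x axis (to +-y) by 0.15 rad: rocked from one pin to the other with a slight lift it walks out
- relay1: plug-in relay, all alike: grey block 36 (x) x 60 (y) x 60 (z) mm, 0.16 kg, with two flat steel pins below, each 24 (x) x 8 (y) x 20 mm long, 20 mm either side along y. Origin: centre of the block's underside (block z 0 to 60, pins z 0 to -20 mm). It starts upright in its socket, underside 28 mm over the bench; None if that socket starts empty
- relay1_mid (a point): middle of the block of relay1, 30 mm above its origin. Seated, clips drag on each pin with about 16 N until it has risen 18 mm; a straight pull needs 28 to 37 N, but the slots let the relay rock about its x axis (to +-y) by 0.15 rad: rocked from one pin to the other with a slight lift it walks out
- relay2: plug-in relay, all alike: grey block 36 (x) x 60 (y) x 60 (z) mm, 0.16 kg, with two flat steel pins below, each 24 (x) x 8 (y) x 20 mm long, 20 mm either side along y. Origin: centre of the block's underside (block z 0 to 60, pins z 0 to -20 mm). It starts upright in its socket, underside 28 mm over the bench; None if that socket starts empty
- relay2_mid (a point): middle of the block of relay2, 30 mm above its origin. Seated, clips drag on each pin with about 16 N until it has risen 18 mm; a straight pull needs 28 to 37 N, but the slots let the relay rock about its x axis (to +-y) by 0.15 rad: rocked from one pin to the other with a slight lift it walks out
- relay3: plug-in relay, all alike: grey block 36 (x) x 60 (y) x 60 (z) mm, 0.16 kg, with two flat steel pins below, each 24 (x) x 8 (y) x 20 mm long, 20 mm either side along y. Origin: centre of the block's underside (block z 0 to 60, pins z 0 to -20 mm). It starts upright in its socket, underside 28 mm over the bench; None if that socket starts empty
- relay3_mid (a point): middle of the block of relay3, 30 mm above its origin. Seated, clips drag on each pin with about 16 N until it has risen 18 mm; a straight pull needs 28 to 37 N, but the slots let the relay rock about its x axis (to +-y) by 0.15 rad: rocked from one pin to the other with a slight lift it walks out
- control_box: painted steel control box lying on its back, fixed to the bench, open side up: 210 (x) x 240 (y) x 100 (z) mm outside, walls and floor 4 mm. Origin: centre of its underside. Four sockets inside, at x -50 or 50, y -40 or 60 mm; a fixed terminal strip inside the -y wall has its top 32 mm over the bench. The door is hinged along the top of the -y wall
- socket0 (a joint): lift in m of the socket of relay0 (black, 44 x 75 x 24 mm, on the box floor at box x -50, y -40 mm) off its mounting rail: 0 held down; it starts to lift at about 10 N of upward pull and gives 2 N/mm beyond; 5 mm (about 20 N) is torn off
- socket1 (a joint): lift in m of the socket of relay1 (black, 44 x 75 x 24 mm, on the box floor at box x 50, y -40 mm) off its mounting rail: 0 held down; it starts to lift at about 10 N of upward pull and gives 2 N/mm beyond; 5 mm (about 20 N) is torn off
- socket2 (a joint): lift in m of the socket of relay2 (black, 44 x 75 x 24 mm, on the box floor at box x -50, y 60 mm) off its mounting rail: 0 held down; it starts to lift at about 10 N of upward pull and gives 2 N/mm beyond; 5 mm (about 20 N) is torn off
- socket3 (a joint): lift in m of the socket of relay3 (black, 44 x 75 x 24 mm, on the box floor at box x 50, y 60 mm) off its mounting rail: 0 held down; it starts to lift at about 10 N of upward pull and gives 2 N/mm beyond; 5 mm (about 20 N) is torn off
- door (a joint): angle in rad of the box door, a steel panel 214 x 240 x 10 mm, 0.5 kg: 0 shut flat on the rim (outer face 110 mm over the bench), 1.57 upright; it starts leaning outwards past upright. Stiff hinge (0.65 N m): it stays where left. In the last 0.07 rad a tongue under the free edge rides over a sprung catch: push the edge down with 5 to 15 N until it snaps home
- door_edge (a point): middle of the door's free edge, on its outer face (the face that looks up when shut, away from the box when open), 240 mm from the hinge line and 10 mm off it
- door_hinge (a point): middle of the hinge line, top of the box's -y wall, 100 mm over the bench; the line runs along the box's x axis
- tray: loose grey plastic tray 260 (x) x 220 (y) x 45 (z) mm, walls and floor 5 mm, 0.7 kg. Origin: centre of its underside
- screwdriver: screwdriver, 200 mm long along its x, lying between box and tray; origin on the bench under its middle; leave alone
- hammer: hammer lying beyond the box and tray; leave alone
- brush: brush lying near the robot on the left; leave alone
- flask: steel flask, 72 mm diameter, 200 mm tall, standing; leave alone
- last: wooden shoe last, about 190 mm long, 75 mm high, beyond the box; leave alone
- ruler: steel ruler 30 (x) x 250 (y) x 4 mm lying near the robot on the right; leave alone

How it is judged:
On the way, in this order (a step that is already met when the one before it is completed fails the run):
1. every relay that was in the box rests in the tray (x of relay0_mid in the frame of tray between -0.118 and 0.118 m and y of relay0_mid in the frame of tray between -0.098 and 0.098 m and z of each of relay0_mid, relay1_mid, relay2_mid, relay3_mid in the frame of tray below 0.075 m and linear speed of each of relay0, relay1, relay2, relay3 below 0.02 m/s and x of relay1_mid in the frame of tray between -0.118 and 0.118 m and y of relay1_mid in the frame of tray between -0.098 and 0.098 m and x of relay2_mid in the frame of tray between -0.118 and 0.118 m and y of relay2_mid in the frame of tray between -0.098 and 0.098 m and x of relay3_mid in the frame of tray between -0.118 and 0.118 m and y of relay3_mid in the frame of tray between -0.098 and 0.098 m), for 0.2 s.
2. the door is shut and snapped onto its catch (value of joint door below 0.018 rad), for 0.2 s.
At the end, for the whole second after the job is handed in: every relay present rests in the tray (middle of its block within 118 mm along x and 98 mm along y of the tray's centre and less than 75 mm above its underside, slower than 20 mm/s), and the door is shut on its catch (under 0.018 rad) (all of step 1 and value of joint door below 0.018 rad); the robot touches nothing.
It fails at once if a socket torn off its rail (lifted more than 5 mm) by pulling too hard (value of joint any of socket0, socket1, socket2, socket3 above 0.005 m).
It fails at once if another thing on the bench pushed more than 5 cm or knocked over (distance of any of screwdriver, hammer, brush, flask, last, ruler from where it was at the start of the episode above 0.05 m or angle between flask's own z axis and vertical above 0.6 rad).
Of relay0, relay1, relay2, relay3 only 3 to 4 are there at a start; the rules pass over those that are not, and their reading is None.
At some moment in a run one of tray may be knocked a few centimetres aside while the robot is not near it.
Once in a run the grip may slacken for a moment while it holds something.
It also fails if it takes over 210 s, if anything falls off the work surface, if the arm or the gripper's body presses on something with over 40 N, if the wrist force passes 120 N, or if a joint passes its speed limit or range.

ROBOT

A 7-joint arm with a two-finger parallel gripper is mounted at the origin on the work surface. World frame = base frame: x ahead of the robot, y to its left, z up, the work surface at z = 0. Lengths are in m, angles in rad, forces in N, time in s.
With the tool pointing down it reaches from about 0.425 to 0.925 m from the base axis. Payload 6.8 kg.
Tool frame: the origin (TCP) lies midway between the tips of the shut fingers; the grasp point (between the pads) lies 19 mm behind it; y points along the fingers, z is the direction in which the jaws open and shut, and the axes are right-handed (so a half turn about y gives the same grasp; the last joint's range is limited). The gripper opens to 85 mm and grips with 20 to 120 N. Pads are 22 mm wide; open, the fingers measure 114 mm over their backs; the gripper's body (76 mm by 85 mm) begins 54 mm behind the grasp point. The pads swing forward as they close: fully open they stand 13 mm farther back than shut.
Start: joints at [-1.281, 0.477, 0.022, 1.555, -0.011, 1.109, -0.083], TCP at [0.261, 0.622, 0.231] pointing down, gripper open.
Joint ranges: [-2.96, 2.96], [-0.34, 2.1], [-1.41, 1.46], [0.24, 2.44], [-1.37, 4.51], [0.17, 1.92], [-2.96, 2.96]. Speed limits (rad/s): [2.39, 2.39, 3.14, 3.14, 3.14, 3.14, 3.14].

INTERFACE

Orientations are given as a unit quaternion [w, x, y, z].
In Python, from station import bot gives the robot as it stands. The module is installed in compiled form; this text tells all that it offers.
- The arm moves only by the shell command python3 -m crank 'ROWS' [FORCE]. ROWS is JSON, a list of rows, each an object with "linear": the shift along the tool's x, y, z in m, a list of three; "dr": the turn, a rotation vector about the tool's x, y, z in degrees, a list of three; "hand": the gripper command: -1 is shut, 1 is fully open, values between are in proportion. A call has 1 to 10 rows; each row is the pose to reach, as a shift and turn from the pose commanded when the call began, along the tool's axes at that moment; what a row does not reach only later rows make up. A row lasts 1/12 s, in which the tool goes at most 41.7 mm and 7.16 degrees, less where a joint would pass 70% of its speed; a pose out of reach is approached as far as the arm can. A call with a gripper value outside its range is refused whole. The fingers move at their own pace and stop on an object; FORCE is the grip in N (left out, the last holds). Time passes only in rows, so rows that repeat a pose let the fingers close. It gives the time, the measured TCP pose, the force and the opening at its end, in the units of the state.
- bot.get_obs(): the state, without advancing time (a new reading comes with each control period).
- bot.read_camera(name): name is "scene" or "top"; returns the picture (384x512x3 uint8, blue, green, red); there is no depth.
- bot.camera_params(name): a dict with "K" (3x3 intrinsics, pixels), "R" (3x3) and "t" (3): a world point X has camera coordinates R X + t. Camera axes: x right, y down, z forward; pixel columns grow to the right and rows downward; lengths in m; the calibration is good to about 2 mm. A picture is of the moment at which its call begins. camera_params takes no time and is no camera call.
- bot.hand_in(): hands the job in, once; it reports no verdict.
Trained networks look in the newest picture that a camera, given by its name, has taken for a name from the list of things; names that differ only in an ending like _2 or _b are one class to them, and where a whole thing is asked for, a point or a joint stands for the part that bears it (a point fixed in the world has none). Each returns a list of dicts, best first, with "score" (0 to 1); they miss things now and then, are a little off and sometimes report something else, mostly with a low value. They report only what shows in the picture. A call takes as long as a camera call.
- bot.search_frame(camera, target): "extent" ([left, top, right, bottom] in pixels, round what is visible of it).
- bot.cut_out(camera, target): "pixels" (384x512 bool, what is visible of it) and "extent" ([left, top, right, bottom] in pixels, round what is visible of it).
- bot.place_of(camera, target): "xy" ([column, row] in pixels: a listed point, or the origin of a listed thing).
The state is a dict: "t": time; "q": joint angles; "joint_vel": joint speeds; "joint_torque": joint torques, N m; "eef_pos": TCP position; "tool_rot": TCP orientation; "contact_force": force on the tool from outside, world axes, zero at the start; "torque": the same for the moment, N m; "gripper_width": opening from 0.0 (shut) to 1.0 (fully open).
Only numpy, scipy, OpenCV 4.12 (cv2) and the standard library are available. Lean on these libraries where they do the work, as an engineer would, in place of code of your own. Each camera call takes 0.05 s, during which the arm holds its last target. There are 200 camera calls.

## Working session

There is one attempt and no reset: what is moved stays moved. The work goes in short steps, Python scripts to look and compute and a shell command to move; the robot and the scene stay as the last step left them, time stands still between calls to the robot, and variables do not carry over. Pictures are saved under pics/ and viewed, about 12 in all and at most 16, crops included, and the job is handed in when it is done.

```bash
mkdir -p pics; cat > h.py <<'E'
import numpy as np, cv2
from station import bot
from scipy.spatial.transform import Rotation as Ro
def ray(cam,uv):
    p=bot.camera_params(cam);K,R,t=[np.array(p[k]) for k in "KRt"]
    d=R.T@np.linalg.inv(K)@np.array([uv[0],uv[1],1.]);return -R.T@t,d
def atz(cam,uv,z):
    c,d=ray(cam,uv);return c+d*(z-c[2])/d[2]
def proj(cam,X):
    p=bot.camera_params(cam);K,R,t=[np.array(p[k]) for k in "KRt"]
    x=K@(R@np.array(X)+t);return x[:2]/x[2]
def rot():
    q=np.array(bot.get_obs()["tool_rot"]);return Ro.from_quat(q[[1,2,3,0]])
def to(X,Rg=None):
    """shift in tool axes (and turn) to TCP X"""
    o=bot.get_obs();R=rot()
    s=R.inv().apply(np.array(X)-np.array(o["eef_pos"]))
    dr=np.zeros(3) if Rg is None else np.degrees((R.inv()*Rg).as_rotvec())
    return s.round(4),dr.round(2)
E
python3 - <<'E'
from h import *
for c in("scene","top"):
    im=bot.read_camera(c);cv2.imwrite(f"pics/{c}0.png",im)
    p=bot.camera_params(c);print(c,(-np.array(p["R"]).T@np.array(p["t"])).round(3),np.array(p["K"])[0,0])
    for n,z in [("relay0",.028),("relay0_mid",.058),("control_box",0),("tray",0),("door_edge",.1),("door_hinge",.1),("screwdriver",0),("flask",0),("last",0),("hammer",0)]:
        for d in bot.place_of(c,n)[:5]:
            print(n,round(d["score"],2),np.round(d["xy"],1),atz(c,d["xy"],z).round(3)[:2])
o=bot.get_obs();print(o);print(rot().as_matrix().round(3))
E
```

```text
scene [ 1.682 -0.026  1.111] 478.1500803813135
relay0 0.66 [182.9 221.1] [ 0.584 -0.231]
relay0 0.56 [186.4 197.1] [ 0.468 -0.232]
relay0 0.55 [218.5 199.6] [ 0.479 -0.123]
relay0 0.47 [215.4 226.7] [ 0.608 -0.126]
relay0_mid 0.91 [186.1 194.9] [ 0.491 -0.228]
relay0_mid 0.64 [211.3 214.9] [ 0.585 -0.139]
control_box 0.74 [199.2 217.7] [ 0.539 -0.184]
tray 0.74 [182.6 221.5] [ 0.557 -0.237]
tray 0.73 [324.2 209.4] [0.493 0.237]
door_edge 0.58 [114.4 136.1] [ 0.216 -0.516]
door_hinge 0.7 [155.3 197.5] [ 0.552 -0.316]
door_hinge 0.28 [210.6 277.8] [ 0.871 -0.121]
screwdriver 0.65 [265.2 214.5] [0.52  0.035]
flask 0.66 [265.3 216.7] [0.531 0.035]
flask 0.61 [351.6 263.5] [0.732 0.294]
last 0.89 [211.2 280.5] [ 0.801 -0.128]
last 0.73 [179.3 218.7] [ 0.544 -0.25 ]
hammer 0.83 [261.4 278.6] [0.792 0.018]
hammer 0.3 [197.2 219.3] [ 0.546 -0.19 ]
top [0.391 0.045 1.22 ] 346.48243344809447
relay0 0.79 [298.2 172.2] [ 0.592 -0.124]
relay0 0.67 [328.5 175.4] [ 0.581 -0.23 ]
relay0 0.5 [328.8 202.3] [ 0.487 -0.228]
relay0 0.47 [331.3 170. ] [ 0.6  -0.24]
relay0_mid 0.71 [331.1 203.3] [ 0.481 -0
[... 528 characters left out ...]
38312,  1.55537216, -0.01148997,
        1.10931894, -0.08307689]), 'joint_vel': array([-0.00059192,  0.00163972,  0.00168437, -0.00141825, -0.00109808,
       -0.00067788,  0.00234553]), 'joint_torque': array([ 8.79191316e-05, -5.96330452e+01,  1.60602897e+00, -2.81555074e+01,
        1.23004543e-02,  1.57687053e-03,  1.63201463e-05]), 'eef_pos': array([0.26147813, 0.62232699, 0.23134658]), 'tool_rot': array([ 0.69319347, -0.69314283,  0.13970837, -0.13970471]), 'contact_force': array([ 0.14441427, -0.04708879, -0.34141264]), 'torque': array([ 0.00012742, -0.00142498, -0.10413969]), 'gripper_width': 0.9978196687517001}
[[ 0.922  0.     0.387]
 [-0.387  0.     0.922]
 [-0.    -1.     0.   ]]
```

```bash
python3 - <<'E'
import cv2
a=cv2.imread("pics/top0.png");cv2.imwrite("pics/top0c.png",cv2.resize(a[70:280,120:470],None,fx=2.25,fy=2.25,interpolation=cv2.INTER_CUBIC))
a=cv2.imread("pics/scene0.png");cv2.imwrite("pics/scene0c.png",cv2.resize(a[90:340,80:400],None,fx=2.3,fy=2.3,interpolation=cv2.INTER_CUBIC))
E
```

```text
(no output)
```

View pics/top0c.png

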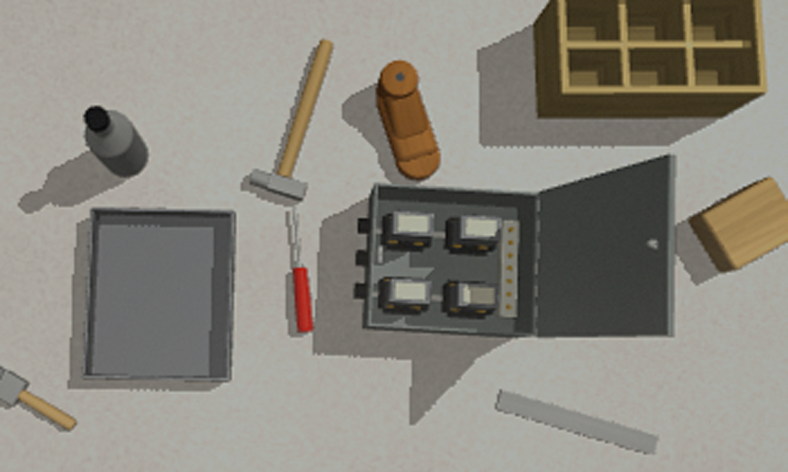

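View pics/scene0c.png

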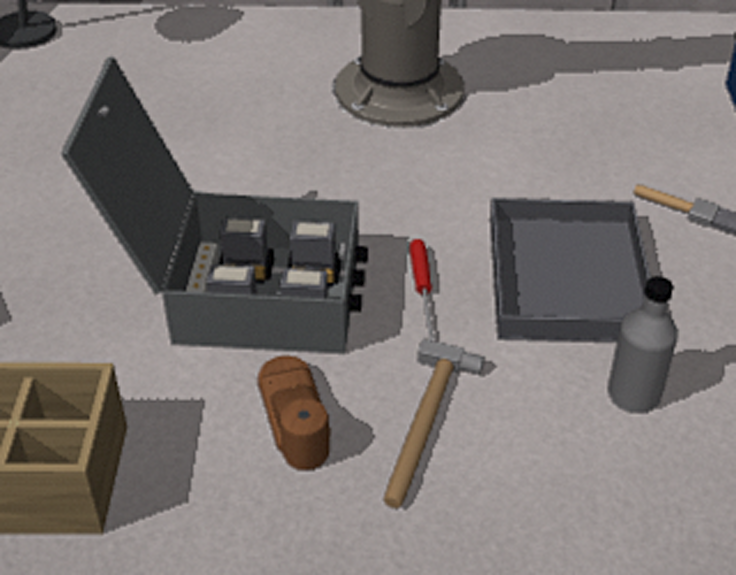

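The pictures show all four relays present. In the top crop the box's rim corners are at about (377,186), (366,330), (540,194) and (535,335), the tray is to its left, and the door leans out to the right. Next I'll refine the box pose.

```bash
python3 - <<'E'
from h import *
from scipy.optimize import least_squares
pk=np.array([[377,186],[366,330],[540,194],[535,335]])/2.25+[120,70]
W=np.array([atz("top",p,.1)[:2] for p in pk]);print(W.round(3))
L=np.array([[105,120],[-105,120],[105,-120],[-105,-120]])/1e3
def f(p):
    c,s=np.cos(p[2]),np.sin(p[2]);return (L@np.array([[c,s],[-s,c]])+p[:2]-W).ravel()
r=least_squares(f,[.54,-.19,0]);print(r.x,r.fun.round(3))
# tune with relays' masks from both views
for c in("top","scene"):
    bot.read_camera(c)
    for n in("relay0","tray","control_box"):
        for d in bot.cut_out(c,n)[:5]: print(c,n,round(d["score"],2),np.round(d["extent"]),d["pixels"].sum())
p=r.x;im=cv2.resize(bot.read_camera("top"),None,fx=4,fy=4,interpolation=cv2.INTER_CUBIC)
im2=cv2.resize(bot.read_camera("scene"),None,fx=4,fy=4,interpolation=cv2.INTER_CUBIC)
R=Ro.from_euler("z",p[2])
def quad(im,cam,c,hx,hy,z,col):
    q=[proj(cam,R.apply([c[0]+a*hx,c[1]+b*hy,0])+[p[0],p[1],z])*4+1.5 for a,b in((1,1),(1,-1),(-1,-1),(-1,1))]
    cv2.polylines(im,[np.int32(q)],True,col,1)
for I,c in((im,"top"),(im2,"scene")):
    quad(I,c,(0,0),.105,.12,.1,(0,0,255))
    for x in(-.05,.05):
        for y in(-.04,.06): quad(I,c,(x,y),.018,.03,.088,(0,255,0))
out=np.vstack([im[560:920,1080:1480],]);cv2.imwrite("pics/ov.png",np.hstack([out,im2[680:1040,600:1000]]))
E
```

```text
[[ 0.645 -0.08 ]
 [ 0.435 -0.061]
 [ 0.633 -0.319]
 [ 0.427 -0.304]]
[ 0.53491275 -0.19095353 -0.05967416] [ 0.002  0.003  0.002 -0.004 -0.     0.002 -0.004 -0.001]
top relay0 0.78 [320. 195. 345. 207.] 253
top relay0 0.76 [320. 165. 342. 177.] 232
top relay0 0.75 [290. 161. 315. 176.] 292
top relay0 0.64 [288. 194. 309. 204.] 264
top tray 0.85 [156. 160. 225. 240.] 4982
top tray 0.71 [294. 162. 313. 177.] 250
top tray 0.19 [275. 139. 420. 218.] 8585
top control_box 0.66 [252. 161. 260. 221.] 251
top control_box 0.64 [276. 138. 422. 220.] 8618
top control_box 0.51 [318. 196. 342. 207.] 251
top control_box 0.5 [233.  87. 265. 157.] 617
top control_box 0.3 [356. 138. 420. 221.] 4575
scene relay0 0.87 [174. 182. 193. 204.] 334
scene relay0 0.6 [170. 207. 188. 220.] 256
scene relay0 0.49 [203. 206. 222. 220.] 254
scene tray 0.77 [293. 174. 361. 238.] 3755
scene tray 0.6 [173. 183. 194. 205.] 447
scene control_box 0.96 [106. 117. 240. 244.] 7119
```

View pics/ov.png

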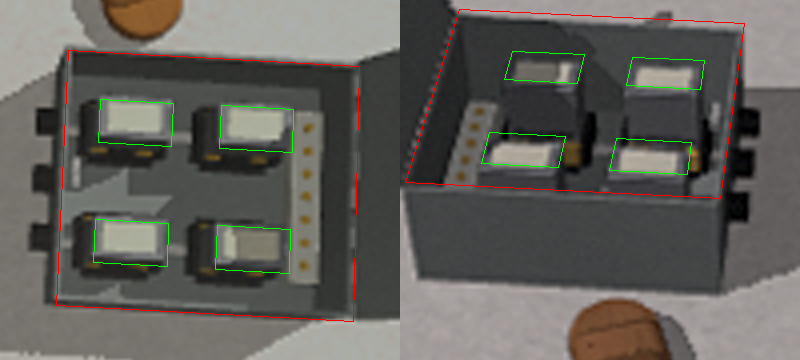

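```bash
cat >> h.py <<'E'
BX=np.array([.5349,-.1910,0]);BR=Ro.from_euler("z",-.0597)
RG=Ro.from_matrix(BR.as_matrix()@np.array([[1,0,0],[0,0,1],[0,-1,0]]).T.T)
REL=[(-.05,-.04),(.05,-.04),(-.05,.06),(.05,.06)]
def rel(i): return BX+BR.apply([*REL[i],0])
E
python3 - <<'E'
from h import *
print(RG.as_matrix().round(2))
print(to([.5,.25,.3],RG))
for i in range(4): print(i,rel(i).round(4),to([*rel(i)[:2],.16],RG))
E
```

```text
[[ 1.    0.    0.06]
 [-0.06  0.    1.  ]
 [ 0.   -1.    0.  ]]
(array([ 0.3641, -0.0687, -0.2508]), array([ -0.  , -19.37,  -0.  ]))
0 [ 0.4826 -0.2279  0.    ] (array([ 0.5332,  0.0713, -0.6982]), array([ -0.  , -19.37,  -0.  ]))
1 [ 0.5824 -0.2339  0.    ] (array([ 0.6276,  0.0713, -0.665 ]), array([ -0.  , -19.37,  -0.  ]))
2 [ 0.4886 -0.1281  0.    ] (array([ 0.5001,  0.0713, -0.6039]), array([ -0.  , -19.37,  -0.  ]))
3 [ 0.5884 -0.1341  0.    ] (array([ 0.5944,  0.0713, -0.5707]), array([ -0.  , -19.37,  -0.  ]))
```

```bash
python3 -m crank '[{"linear":[0.18,-0.034,-0.125],"dr":[0,-10,0],"hand":1},{"linear":[0.18,-0.034,-0.125],"dr":[0,-10,0],"hand":1},{"linear":[0.18,-0.034,-0.125],"dr":[0,-10,0],"hand":1},{"linear":[0.18,-0.034,-0.125],"dr":[0,-10,0],"hand":1},{"linear":[0.18,-0.034,-0.125],"dr":[0,-10,0],"hand":1},{"linear":[0.364,-0.034,-0.25],"dr":[0,-19.37,0],"hand":1},{"linear":[0.364,-0.034,-0.25],"dr":[0,-19.37,0],"hand":1},{"linear":[0.364,-0.034,-0.25],"dr":[0,-19.37,0],"hand":1},{"linear":[0.364,-0.034,-0.25],"dr":[0,-19.37,0],"hand":1},{"linear":[0.364,-0.034,-0.25],"dr":[0,-19.37,0],"hand":1}]'
python3 - <<'E'
from h import *
print(to([*rel(3)[:2],.16],RG))
E
```

```text
t: 2.43
eef_pos: [0.4852, 0.2733, 0.2655]
tool_rot: [0.707, -0.707, 0.021, -0.021]
contact_force: [1.5, 0.4, 0.9]
gripper_width: 0.996
(array([ 0.1272,  0.1053, -0.4006]), array([-0.04, -0.  ,  0.03]))
```

```bash
python3 -m crank '[{"linear":[0.127,0.105,-0.4],"dr":[0,0,0],"hand":0.7},{"linear":[0.127,0.105,-0.4],"dr":[0,0,0],"hand":0.7},{"linear":[0.127,0.105,-0.4],"dr":[0,0,0],"hand":0.7},{"linear":[0.127,0.105,-0.4],"dr":[0,0,0],"hand":0.7},{"linear":[0.127,0.105,-0.4],"dr":[0,0,0],"hand":0.7},{"linear":[0.127,0.105,-0.4],"dr":[0,0,0],"hand":0.7},{"linear":[0.127,0.105,-0.4],"dr":[0,0,0],"hand":0.7},{"linear":[0.127,0.105,-0.4],"dr":[0,0,0],"hand":0.7},{"linear":[0.127,0.105,-0.4],"dr":[0,0,0],"hand":0.7},{"linear":[0.127,0.105,-0.4],"dr":[0,0,0],"hand":0.7}]'
python3 - <<'E'
from h import *
print(to([*rel(3)[:2],.16],RG))
E
```

```text
t: 3.27
eef_pos: [0.5838, -0.1185, 0.1637]
tool_rot: [0.707, -0.707, 0.021, -0.021]
contact_force: [0.7, -0.0, 0.3]
gripper_width: 0.849
(array([ 0.0055,  0.0037, -0.0153]), array([-0.01,  0.02,  0.04]))
```

```bash
python3 -m crank '[{"linear":[0.001,0,-0.003],"dr":[0,0,0],"hand":0.7},{"linear":[0.001,0,-0.003],"dr":[0,0,0],"hand":0.7},{"linear":[0.001,0,-0.003],"dr":[0,0,0],"hand":0.7}]'
python3 - <<'E'
from h import *
print(to([*rel(3)[:2],.16],RG))
im=bot.read_camera("scene");cv2.imwrite("pics/a1.png",cv2.resize(im[130:290,120:320],None,fx=3,fy=3,interpolation=cv2.INTER_CUBIC))
E
```

```text
t: 3.52
eef_pos: [0.5843, -0.1193, 0.1638]
tool_rot: [0.707, -0.707, 0.021, -0.021]
contact_force: [1.1, 0.9, -0.3]
gripper_width: 0.848
(array([ 0.005 ,  0.0038, -0.0145]), array([-0.03, -0.03, -0.02]))
```

View pics/a1.png

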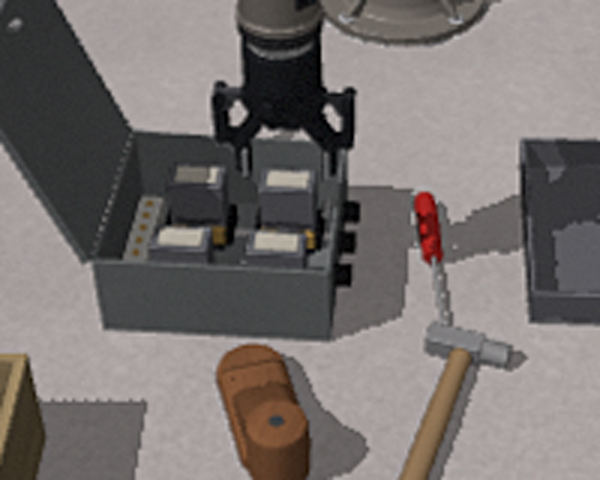

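```bash
python3 -m crank '[{"linear":[0.005,0,-0.0145],"dr":[0,0,0],"hand":0.7},{"linear":[0.005,0.03,-0.0145],"dr":[0,0,0],"hand":0.7},{"linear":[0.005,0.03,-0.0145],"dr":[0,0,0],"hand":0.7}]'
python3 - <<'E'
from h import *
print(to([*rel(3)[:2],.045],RG))
E
```

```text
t: 3.82
eef_pos: [0.5864, -0.132, 0.1308]
tool_rot: [0.707, -0.706, 0.022, -0.018]
contact_force: [-2.0, 1.7, -0.5]
gripper_width: 0.851
(array([ 0.0026,  0.0858, -0.002 ]), array([-0.07,  0.15, -0.29]))
```

```bash
python3 -m crank '[{"linear":[0.002,0.03,-0.001],"dr":[0,0,0],"hand":0.7},{"linear":[0.002,0.055,-0.001],"dr":[0,0,0],"hand":0.7},{"linear":[0.002,0.07,-0.001],"dr":[0,0,0],"hand":0.7},{"linear":[0.002,0.084,-0.001],"dr":[0,0,0],"hand":0.7},{"linear":[0.002,0.084,-0.001],"dr":[0,0,0],"hand":0.7},{"linear":[0.002,0.084,-0.001],"dr":[0,0,0],"hand":0.7}]'
python3 - <<'E'
from h import *
print(to([*rel(3)[:2],.045],RG),bot.get_obs()["torque"].round(2))
im=bot.read_camera("scene");cv2.imwrite("pics/a2.png",cv2.resize(im[150:260,140:280],None,fx=4,fy=4,interpolation=cv2.INTER_CUBIC))
E
```

```text
t: 4.32
eef_pos: [0.5906, -0.1331, 0.0509]
tool_rot: [0.707, -0.706, 0.02, -0.02]
contact_force: [-0.1, 0.2, 0.6]
gripper_width: 0.853
(array([-0.0021,  0.0059, -0.0011]), array([-0.09,  0.16, -0.03])) [-0.01  0.01 -0.  ]
```

View pics/a2.png

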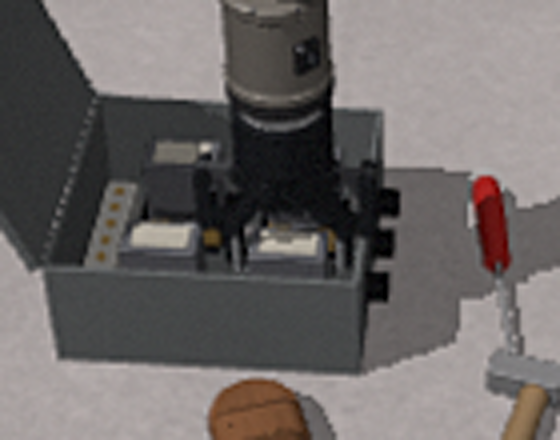

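```bash
python3 -m crank '[{"linear":[-0.001,0.006,-0.001],"dr":[0,0,0],"hand":0.7},{"linear":[-0.001,0.006,-0.001],"dr":[0,0,0],"hand":-1},{"linear":[-0.001,0.006,-0.001],"dr":[0,0,0],"hand":-1},{"linear":[-0.001,0.006,-0.001],"dr":[0,0,0],"hand":-1},{"linear":[-0.001,0.006,-0.001],"dr":[0,0,0],"hand":-1},{"linear":[-0.001,0.006,-0.001],"dr":[0,0,0],"hand":-1},{"linear":[-0.001,0.006,-0.001],"dr":[0,0,0],"hand":-1}]' 70
python3 - <<'E'
from h import *
print(to([*rel(3)[:2],.045],RG),bot.get_obs()["torque"].round(2))
E
```

```text
t: 4.95
eef_pos: [0.594, -0.1335, 0.0497]
tool_rot: [0.708, -0.706, 0.017, -0.024]
contact_force: [-4.6, 4.2, 34.8]
gripper_width: 0.693
(array([-0.0056,  0.0046, -0.0009]), array([-0.22,  0.08,  0.5 ])) [ 2.37  1.06 -0.14]
```

```bash
python3 -m crank '[{"linear":[0,-0.002,0],"dr":[0,0,0],"hand":-1},{"linear":[0,-0.002,0],"dr":[0,0,0],"hand":-1},{"linear":[0,-0.002,0],"dr":[0,0,0],"hand":-1}]'
python3 - <<'E'
from h import *
print(to([*rel(3)[:2],.045],RG),bot.get_obs()["torque"].round(2))
E
```

```text
t: 5.2
eef_pos: [0.5939, -0.1335, 0.0498]
tool_rot: [0.708, -0.706, 0.017, -0.023]
contact_force: [1.5, 4.2, 18.4]
gripper_width: 0.694
(array([-0.0055,  0.0048, -0.001 ]), array([-0.18,  0.11,  0.48])) [ 1.93 -0.25 -0.14]
```

```bash
python3 -m crank '[{"linear":[0,-0.002,0],"dr":[0,0,0],"hand":-1},{"linear":[0,-0.003,-0.0013],"dr":[2.3,0,0],"hand":-1},{"linear":[0,-0.0035,-0.0026],"dr":[4.6,0,0],"hand":-1},{"linear":[0,-0.004,-0.0038],"dr":[6.9,0,0],"hand":-1},{"linear":[0,-0.004,-0.0038],"dr":[6.9,0,0],"hand":-1}]'
cat > m.py <<'E'
from h import *
o=bot.get_obs();R=rot()
print("boxframe pos",BR.inv().apply(np.array(o["eef_pos"])-BX).round(4),"rot(tool xyz deg) from upright",np.degrees((RG.inv()*R).as_rotvec()).round(2),"F",BR.inv().apply(o["contact_force"]).round(1),"M",BR.inv().apply(o["torque"]).round(2))
E
python3 m.py
```

```text
t: 5.62
eef_pos: [0.5935, -0.1371, 0.0528]
tool_rot: [0.75, -0.661, 0.017, -0.025]
contact_force: [3.1, 5.9, 10.0]
gripper_width: 0.691
boxframe pos [0.0553 0.0573 0.0528] rot(tool xyz deg) from upright [ 7.24 -0.08 -0.43] F [ 2.8  6.1 10. ] M [ 1.17 -0.94 -0.25]
```

```bash
python3 -m crank '[{"linear":[0,-0.0012,0.0021],"dr":[-3.5,0,0],"hand":-1},{"linear":[0,-0.0025,0.0042],"dr":[-7,0,0],"hand":-1},{"linear":[0,-0.0032,0.0065],"dr":[-10.5,0,0],"hand":-1},{"linear":[0,-0.004,0.0087],"dr":[-14,0,0],"hand":-1},{"linear":[0,-0.004,0.0087],"dr":[-14,0,0],"hand":-1}]'; python3 m.py
```

```text
t: 6.03
eef_pos: [0.5938, -0.1338, 0.0594]
tool_rot: [-0.659, 0.751, -0.019, 0.023]
contact_force: [0.8, -10.2, 17.6]
gripper_width: 0.688
boxframe pos [0.0554 0.0606 0.0594] rot(tool xyz deg) from upright [-7.46  0.02 -0.52] F [  1.4 -10.1  17.6] M [ 0.25 -0.29 -0.15]
```

```bash
python3 -m crank '[{"linear":[0,-0.002,-0.0021],"dr":[3.5,0,0],"hand":-1},{"linear":[0,-0.0035,-0.0042],"dr":[7,0,0],"hand":-1},{"linear":[0,-0.0045,-0.0065],"dr":[10.5,0,0],"hand":-1},{"linear":[0,-0.0055,-0.0087],"dr":[14.2,0,0],"hand":-1},{"linear":[0,-0.0055,-0.0087],"dr":[14.2,0,0],"hand":-1}]'; python3 m.py
```

```text
t: 6.45
eef_pos: [0.5928, -0.143, 0.0627]
tool_rot: [0.75, -0.661, 0.018, -0.027]
contact_force: [7.8, -5.7, -6.4]
gripper_width: 0.687
boxframe pos [0.0549 0.0514 0.0627] rot(tool xyz deg) from upright [ 7.19  0.27 -0.52] F [ 8.1 -5.2 -6.4] M [-1.35 -2.07 -0.32]
```

```bash
python3 -m crank '[{"linear":[0,-0.0012,0.0025],"dr":[-3.5,0,0],"hand":-1},{"linear":[0,-0.002,0.0052],"dr":[-7,0,0],"hand":-1},{"linear":[0,-0.003,0.0078],"dr":[-10.5,0,0],"hand":-1},{"linear":[0,-0.004,0.0105],"dr":[-14.2,0,0],"hand":-1},{"linear":[0,-0.004,0.0105],"dr":[-14.2,0,0],"hand":-1}]'; python3 m.py
```

```text
t: 6.87
eef_pos: [0.5943, -0.1251, 0.0681]
tool_rot: [-0.661, 0.75, -0.017, 0.02]
contact_force: [8.5, -2.0, -3.6]
gripper_width: 0.686
boxframe pos [0.0554 0.0693 0.0681] rot(tool xyz deg) from upright [-7.19 -0.42 -0.45] F [ 8.6 -1.5 -3.6] M [ 0.68 -1.92  0.03]
```

```bash
python3 -m crank '[{"linear":[0,-0.0015,-0.003],"dr":[3.5,0,0],"hand":-1},{"linear":[0,-0.003,-0.006],"dr":[7,0,0],"hand":-1},{"linear":[0,-0.004,-0.0085],"dr":[10.5,0,0],"hand":-1},{"linear":[0,-0.005,-0.011],"dr":[14.2,0,0],"hand":-1},{"linear":[0,-0.005,-0.011],"dr":[14.2,0,0],"hand":-1}]'; python3 m.py
python3 - <<'E'
from h import *
im=bot.read_camera("scene");cv2.imwrite("pics/a3.png",cv2.resize(im[150:260,140:280],None,fx=4,fy=4,interpolation=cv2.INTER_CUBIC))
E
```

```text
t: 7.28
eef_pos: [0.5884, -0.1442, 0.0736]
tool_rot: [0.749, -0.661, 0.021, -0.024]
contact_force: [-0.1, -1.5, -1.9]
gripper_width: 0.689
boxframe pos [0.0506 0.0499 0.0736] rot(tool xyz deg) from upright [ 7.12  0.3  -0.04] F [-0.  -1.5 -1.9] M [-0.27  0.02 -0.02]
```

View pics/a3.png

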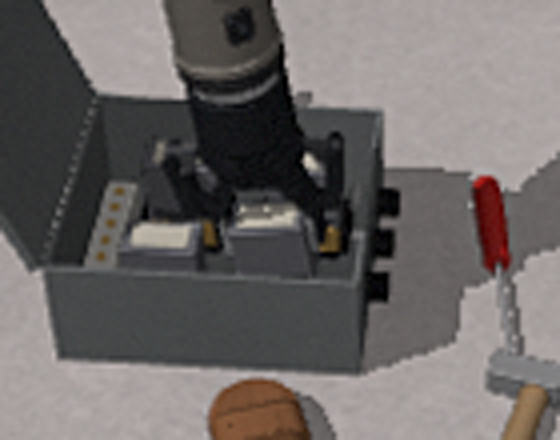

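```bash
python3 -m crank '[{"linear":[0,-0.015,0.002],"dr":[-2,0,0],"hand":-1},{"linear":[0,-0.03,0.004],"dr":[-4,0,0],"hand":-1},{"linear":[0,-0.06,0.0075],"dr":[-7.1,0,0],"hand":-1},{"linear":[0,-0.09,0.011],"dr":[-7.1,0,0],"hand":-1},{"linear":[0,-0.13,0.016],"dr":[-7.1,0,0],"hand":-1},{"linear":[0,-0.15,0.019],"dr":[-7.1,0,0],"hand":-1},{"linear":[0,-0.15,0.019],"dr":[-7.1,0,0],"hand":-1}]'; python3 m.py
cat > tr.py <<'E'
from h import *
# tray pose: mask -> rim quad at z~.045 (top view)
im=bot.read_camera("top")
d=bot.cut_out("top","tray")[0];m=d["pixels"].astype(np.uint8)
print("score",round(d["score"],2),d["extent"])
c=max(cv2.findContours(m,0,2)[0],key=cv2.contourArea)
h=cv2.convexHull(c)[:,0]
# use rim plane; area fit via minAreaRect in world
W=np.array([atz("top",p+0.0,.045)[:2] for p in h])
(cx,cy),(w,hh),a=cv2.minAreaRect((W*1000).astype(np.float32));print("rect",cx,cy,w,hh,a)
for s in ("top","scene"):
    if s=="scene": bot.read_camera(s)
    for e in bot.place_of(s,"tray")[:1]: print(s,round(e["score"],2),atz(s,e["xy"],0.)[:2].round(3))
E
python3 tr.py
```

```text
t: 7.92
eef_pos: [0.5924, -0.1381, 0.2298]
tool_rot: [-0.706, 0.707, -0.017, 0.023]
contact_force: [0.1, -0.3, -2.6]
gripper_width: 0.685
boxframe pos [0.0542 0.0562 0.2298] rot(tool xyz deg) from upright [-0.08 -0.18 -0.53] F [ 0.2 -0.3 -2.6] M [-0.01 -0.05 -0.05]
score 0.94 [158.8, 161.2, 224.3, 241.4]
rect 496.20599365234375 245.1002197265625 228.1513671875 266.0093688964844 88.02279663085938
top 0.84 [0.501 0.235]
scene 0.82 [0.486 0.245]
```

```bash
python3 - <<'E'
from h import *
print(to([.548,.29,.17],RG))
E
```

```text
(array([-0.0648,  0.0526,  0.4258]), array([ 0.01,  0.08, -0.19]))
```

```bash
python3 -m crank '[{"linear":[-0.065,0,0.426],"dr":[0,0,0],"hand":-1},{"linear":[-0.065,0,0.426],"dr":[0,0,0],"hand":-1},{"linear":[-0.065,0,0.426],"dr":[0,0,0],"hand":-1},{"linear":[-0.065,0,0.426],"dr":[0,0,0],"hand":-1},{"linear":[-0.065,0,0.426],"dr":[0,0,0],"hand":-1},{"linear":[-0.065,0,0.426],"dr":[0,0,0],"hand":-1},{"linear":[-0.065,0,0.426],"dr":[0,0,0],"hand":-1},{"linear":[-0.065,0,0.426],"dr":[0,0,0],"hand":-1},{"linear":[-0.065,0,0.426],"dr":[0,0,0],"hand":-1},{"linear":[-0.065,0,0.426],"dr":[0,0,0],"hand":-1}]'; python3 -m crank '[{"linear":[0,0.03,0.0],"dr":[0,0,0],"hand":-1},{"linear":[0,0.06,0.0],"dr":[0,0,0],"hand":-1},{"linear":[0,0.06,0.0],"dr":[0,0,0],"hand":-1}]'
python3 - <<'E'
from h import *
print(to([.548,.29,.06],RG))
E
python3 tr.py
```

```text
t: 9.0
eef_pos: [0.5495, 0.2764, 0.2225]
tool_rot: [-0.706, 0.707, -0.022, 0.02]
contact_force: [0.7, -0.7, -0.3]
gripper_width: 0.69
t: 9.25
eef_pos: [0.5461, 0.2736, 0.157]
tool_rot: [-0.704, 0.709, -0.024, 0.017]
contact_force: [-1.6, -0.7, -3.2]
gripper_width: 0.684
(array([0.002 , 0.0968, 0.0172]), array([ 0.43,  0.13, -0.59]))
score 0.98 [179.2, 163.6, 222.8, 240.2]
rect 492.8085632324219 213.32693481445312 260.7210693359375 161.8299102783203 0.2724389135837555
top 0.76 [0.497 0.24 ]
scene 0.92 [0.482 0.257]
```

Tray unchanged; I'll lower the relay into it.

```bash
python3 -m crank '[{"linear":[0.002,0.03,0.014],"dr":[0,0,0],"hand":-1},{"linear":[0.002,0.06,0.014],"dr":[0,0,0],"hand":-1},{"linear":[0.002,0.085,0.014],"dr":[0,0,0],"hand":-1},{"linear":[0.002,0.095,0.014],"dr":[0,0,0],"hand":-1},{"linear":[0.002,0.1,0.014],"dr":[0,0,0],"hand":-1},{"linear":[0.002,0.1,0.014],"dr":[0,0,0],"hand":-1}]'; python3 m.py
```

```text
t: 10.0
eef_pos: [0.5543, 0.2883, 0.0647]
tool_rot: [0.707, -0.707, 0.021, -0.022]
contact_force: [0.4, -0.9, -1.8]
gripper_width: 0.686
boxframe pos [-0.0092  0.4796  0.0647] rot(tool xyz deg) from upright [ 0.    0.05 -0.02] F [ 0.5 -0.9 -1.8] M [-0.07  0.03  0.03]
```

```bash
python3 -m crank '[{"linear":[-0.003,0.004,0.0],"dr":[0,0,0],"hand":-1},{"linear":[-0.003,0.008,0.0],"dr":[0,0,0],"hand":-1},{"linear":[-0.003,0.012,0.0],"dr":[0,0,0],"hand":-1},{"linear":[-0.003,0.012,0.0],"dr":[0,0,0],"hand":-1}]'; python3 m.py
```

```text
t: 10.33
eef_pos: [0.5507, 0.2888, 0.0522]
tool_rot: [0.707, -0.707, 0.021, -0.021]
contact_force: [-0.2, 0.3, -1.6]
gripper_width: 0.691
boxframe pos [-0.0129  0.4799  0.0522] rot(tool xyz deg) from upright [ 0.01 -0.   -0.  ] F [-0.2  0.3 -1.6] M [-0.01  0.02 -0.01]
```

```bash
python3 -m crank '[{"linear":[0,0.003,0.0],"dr":[0,0,0],"hand":-1},{"linear":[0,0.005,0.0],"dr":[0,0,0],"hand":-1},{"linear":[0,0.007,0.0],"dr":[0,0,0],"hand":-1}]'; python3 m.py
```

```text
t: 10.58
eef_pos: [0.5513, 0.289, 0.0473]
tool_rot: [0.707, -0.707, 0.021, -0.021]
contact_force: [-8.9, -3.5, 34.2]
gripper_width: 0.688
boxframe pos [-0.0122  0.4801  0.0473] rot(tool xyz deg) from upright [ 0.02  0.02 -0.02] F [-8.7 -4.  34.2] M [-1.89  2.23 -0.09]
```

```bash
python3 -m crank '[{"linear":[0,-0.004,0.0],"dr":[0,0,0],"hand":-1},{"linear":[0,-0.004,0.0],"dr":[0,0,0],"hand":0.7},{"linear":[0,-0.004,0.0],"dr":[0,0,0],"hand":0.7},{"linear":[0,-0.004,0.0],"dr":[0,0,0],"hand":0.7},{"linear":[0,-0.03,0.0],"dr":[0,0,0],"hand":0.7},{"linear":[0,-0.07,0.0],"dr":[0,0,0],"hand":0.7},{"linear":[0,-0.11,0.0],"dr":[0,0,0],"hand":0.7},{"linear":[0,-0.14,0.0],"dr":[0,0,0],"hand":0.7}]'; python3 - <<'E'
from h import *
print(to([*rel(2)[:2],.19],RG),to([*rel(1)[:2],.19],RG))
E
```

```text
t: 11.25
eef_pos: [0.5515, 0.289, 0.188]
tool_rot: [0.707, -0.706, 0.021, -0.022]
contact_force: [1.5, 0.2, 0.9]
gripper_width: 0.853
(array([-0.0378, -0.0025, -0.4201]), array([-0.07, -0.02,  0.1 ])) (array([ 0.0623, -0.0025, -0.5201]), array([-0.07, -0.02,  0.1 ]))
```

```bash
python3 -m crank '[{"linear":[-0.038,0,-0.42],"dr":[0,0,0],"hand":0.7},{"linear":[-0.038,0,-0.42],"dr":[0,0,0],"hand":0.7},{"linear":[-0.038,0,-0.42],"dr":[0,0,0],"hand":0.7},{"linear":[-0.038,0,-0.42],"dr":[0,0,0],"hand":0.7},{"linear":[-0.038,0,-0.42],"dr":[0,0,0],"hand":0.7},{"linear":[-0.038,0,-0.42],"dr":[0,0,0],"hand":0.7},{"linear":[-0.038,0,-0.42],"dr":[0,0,0],"hand":0.7},{"linear":[-0.038,0,-0.42],"dr":[0,0,0],"hand":0.7},{"linear":[-0.038,0,-0.42],"dr":[0,0,0],"hand":0.7},{"linear":[-0.038,0,-0.42],"dr":[0,0,0],"hand":0.7}]'; python3 -m crank '[{"linear":[0,0,-0.003],"dr":[0,0,0],"hand":0.7},{"linear":[0,0,-0.003],"dr":[0,0,0],"hand":0.7}]';python3 - <<'E'
from h import *
print(to([*rel(2)[:2],.05],RG))
for c in("top","scene"):
    im=bot.read_camera(c);cv2.imwrite(f"pics/b_{c}.png",im)
a=cv2.imread("pics/b_top.png")[130:240,150:350];b=cv2.imread("pics/b_scene.png")[140:250,140:370]
cv2.imwrite("pics/b1.png",np.vstack([cv2.resize(a,(600,330)),cv2.resize(b,(600,287))])[:600])
E
```

```text
t: 12.08
eef_pos: [0.4878, -0.1251, 0.1853]
tool_rot: [0.707, -0.707, 0.021, -0.021]
contact_force: [0.7, -0.1, 0.2]
gripper_width: 0.853
t: 12.25
eef_pos: [0.4875, -0.1295, 0.1852]
tool_rot: [-0.706, 0.707, -0.023, 0.023]
contact_force: [0.1, 0.6, -0.6]
gripper_width: 0.85
(array([0.001 , 0.1352, 0.0015]), array([ 0.05, -0.37, -0.  ]))
```

View pics/b1.png

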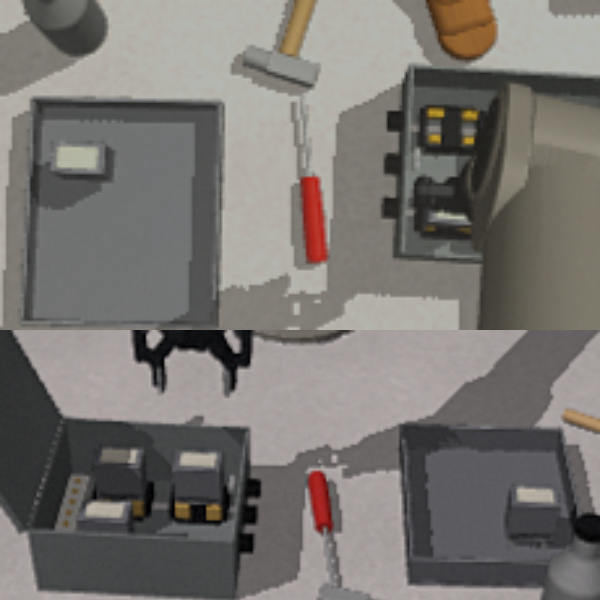

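Relay 3 stands upright in the tray at about (78,158) in the upper picture. Its socket is still seated. Next is relay 2.

```bash
python3 -m crank '[{"linear":[0.001,0.03,0.0015],"dr":[0,0,0],"hand":0.7},{"linear":[0.001,0.06,0.0015],"dr":[0,0,0],"hand":0.7},{"linear":[0.001,0.085,0.0015],"dr":[0,0,0],"hand":0.7},{"linear":[0.001,0.105,0.0015],"dr":[0,0,0],"hand":0.7},{"linear":[0.001,0.12,0.0015],"dr":[0,0,0],"hand":0.7},{"linear":[0.001,0.132,0.0015],"dr":[0,0,0],"hand":0.7},{"linear":[0.001,0.132,0.0015],"dr":[0,0,0],"hand":0.7},{"linear":[0.001,0.132,0.0015],"dr":[0,0,0],"hand":0.7}]';python3 m.py
```

```text
t: 13.02
eef_pos: [0.4896, -0.1221, 0.0531]
tool_rot: [0.707, -0.706, 0.02, -0.019]
contact_force: [-2.4, 0.4, 2.0]
gripper_width: 0.85
boxframe pos [-0.0493  0.066   0.0531] rot(tool xyz deg) from upright [ 0.09 -0.22  0.08] F [-2.4  0.3  2. ] M [0.15 0.28 0.07]
```

```bash
python3 -m crank '[{"linear":[-0.001,0.001,-0.005],"dr":[0,0,0],"hand":0.7},{"linear":[-0.001,0.001,-0.005],"dr":[0,0,0],"hand":0.7}]';python3 m.py;python3 -m crank '[{"linear":[0,0,0],"dr":[0,0,0],"hand":-1},{"linear":[0,0,0],"dr":[0,0,0],"hand":-1},{"linear":[0,0,0],"dr":[0,0,0],"hand":-1},{"linear":[0,0,0],"dr":[0,0,0],"hand":-1},{"linear":[0,0,0],"dr":[0,0,0],"hand":-1},{"linear":[0,0,0],"dr":[0,0,0],"hand":-1}]' 70; python3 m.py
```

```text
t: 13.18
eef_pos: [0.4884, -0.1286, 0.052]
tool_rot: [0.707, -0.707, 0.02, -0.02]
contact_force: [-0.1, -0.4, -0.3]
gripper_width: 0.846
boxframe pos [-0.0501  0.0595  0.052 ] rot(tool xyz deg) from upright [ 0.02 -0.13  0.  ] F [-0.  -0.4 -0.3] M [-0.01 -0.02 -0.06]
t: 13.68
eef_pos: [0.4886, -0.1272, 0.0526]
tool_rot: [0.708, -0.706, 0.021, -0.02]
contact_force: [-2.4, 6.0, 7.8]
gripper_width: 0.696
boxframe pos [-0.0501  0.0609  0.0526] rot(tool xyz deg) from upright [ 0.14 -0.1   0.01] F [-2.8  5.8  7.8] M [ 0.93  0.42 -0.21]
```

```bash
python3 -m crank '[{"linear":[0,-0.0008,-0.0013],"dr":[2.3,0,0],"hand":-1},{"linear":[0,-0.0015,-0.0026],"dr":[4.6,0,0],"hand":-1},{"linear":[0,-0.002,-0.004],"dr":[6.9,0,0],"hand":-1},{"linear":[0,-0.002,-0.004],"dr":[6.9,0,0],"hand":-1}]';python3 m.py;  python3 -m crank '[{"linear":[0,-0.0012,0.0021],"dr":[-3.5,0,0],"hand":-1},{"linear":[0,-0.0025,0.0042],"dr":[-7,0,0],"hand":-1},{"linear":[0,-0.0032,0.0065],"dr":[-10.5,0,0],"hand":-1},{"linear":[0,-0.004,0.0087],"dr":[-14,0,0],"hand":-1},{"linear":[0,-0.004,0.0087],"dr":[-14,0,0],"hand":-1}]'; python3 m.py
```

```text
t: 14.02
eef_pos: [0.4884, -0.1312, 0.0554]
tool_rot: [0.75, -0.661, 0.02, -0.022]
contact_force: [-4.1, 9.2, 17.7]
gripper_width: 0.693
boxframe pos [-0.05    0.0569  0.0554] rot(tool xyz deg) from upright [ 7.27 -0.01  0.02] F [-4.7  9.  17.7] M [1.78 1.   0.02]
t: 14.43
eef_pos: [0.4888, -0.1263, 0.0601]
tool_rot: [-0.659, 0.751, -0.022, 0.019]
contact_force: [-0.8, -8.7, 6.8]
gripper_width: 0.688
boxframe pos [-0.0499  0.0619  0.0601] rot(tool xyz deg) from upright [-7.45 -0.1  -0.03] F [-0.3 -8.8  6.8] M [-1.15  0.4  -0.32]
```

```bash
python3 -m crank '[{"linear":[0,-0.0018,-0.0021],"dr":[3.5,0,0],"hand":-1},{"linear":[0,-0.003,-0.0042],"dr":[7,0,0],"hand":-1},{"linear":[0,-0.004,-0.0065],"dr":[10.5,0,0],"hand":-1},{"linear":[0,-0.005,-0.0087],"dr":[14.2,0,0],"hand":-1},{"linear":[0,-0.005,-0.0087],"dr":[14.2,0,0],"hand":-1}]'; python3 m.py;  python3 -m crank '[{"linear":[0,-0.0012,0.0025],"dr":[-3.5,0,0],"hand":-1},{"linear":[0,-0.0022,0.005],"dr":[-7,0,0],"hand":-1},{"linear":[0,-0.0032,0.0075],"dr":[-10.5,0,0],"hand":-1},{"linear":[0,-0.004,0.01],"dr":[-14.2,0,0],"hand":-1},{"linear":[0,-0.004,0.01],"dr":[-14.2,0,0],"hand":-1}]'; python3 m.py
```

```text
t: 14.85
eef_pos: [0.4879, -0.1356, 0.0646]
tool_rot: [0.75, -0.661, 0.021, -0.025]
contact_force: [4.0, -2.7, -12.9]
gripper_width: 0.688
boxframe pos [-0.0502  0.0525  0.0646] rot(tool xyz deg) from upright [ 7.27  0.31 -0.06] F [  4.1  -2.4 -12.9] M [-0.85 -0.86 -0.08]
t: 15.27
eef_pos: [0.4894, -0.1191, 0.0702]
tool_rot: [-0.661, 0.75, -0.02, 0.017]
contact_force: [-0.1, 12.0, -0.2]
gripper_width: 0.69
boxframe pos [-0.0497  0.0691  0.0702] rot(tool xyz deg) from upright [-7.16 -0.43 -0.  ] F [-0.8 11.9 -0.2] M [ 3.08 -0.15  0.02]
```

```bash
python3 -m crank '[{"linear":[0,-0.0013,-0.003],"dr":[3.5,0,0],"hand":-1},{"linear":[0,-0.0025,-0.006],"dr":[7,0,0],"hand":-1},{"linear":[0,-0.0035,-0.0085],"dr":[10.5,0,0],"hand":-1},{"linear":[0,-0.0045,-0.011],"dr":[14.2,0,0],"hand":-1},{"linear":[0,-0.0045,-0.011],"dr":[14.2,0,0],"hand":-1}]'; python3 m.py;
```

```text
t: 15.68
eef_pos: [0.4874, -0.1383, 0.0765]
tool_rot: [0.75, -0.661, 0.022, -0.025]
contact_force: [0.1, -0.5, -0.5]
gripper_width: 0.684
boxframe pos [-0.0506  0.0498  0.0765] rot(tool xyz deg) from upright [ 7.18  0.38 -0.08] F [ 0.1 -0.5 -0.5] M [-0.26  0.01  0.  ]
```

```bash
python3 -m crank '[{"linear":[0,-0.015,0.002],"dr":[-2,0,0],"hand":-1},{"linear":[0,-0.03,0.004],"dr":[-4,0,0],"hand":-1},{"linear":[0,-0.06,0.0075],"dr":[-7.1,0,0],"hand":-1},{"linear":[0,-0.09,0.011],"dr":[-7.1,0,0],"hand":-1},{"linear":[0,-0.13,0.016],"dr":[-7.1,0,0],"hand":-1},{"linear":[0,-0.13,0.016],"dr":[-7.1,0,0],"hand":-1}]'; python3 tr.py; python3 - <<'E'
from h import *
print(bot.get_obs()["contact_force"],to([.448,.29,.19],RG))
E
```

```text
t: 16.18
eef_pos: [0.492, -0.1343, 0.2139]
tool_rot: [-0.706, 0.707, -0.017, 0.025]
contact_force: [1.2, -0.6, -1.6]
gripper_width: 0.684
score 0.95 [158.2, 160.5, 225.2, 244.1]
rect 493.6439514160156 245.43045043945312 223.12673950195312 262.33551025390625 88.59789276123047
top 0.94 [0.5   0.239]
scene 0.93 [0.489 0.238]
[-0.01507313  0.24570405 -0.97929326] (array([-0.0637,  0.0159,  0.4209]), array([ 0.01,  0.03, -0.16]))
```

```bash
python3 -m crank '[{"linear":[-0.064,0,0.421],"dr":[0,0,0],"hand":-1},{"linear":[-0.064,0,0.421],"dr":[0,0,0],"hand":-1},{"linear":[-0.064,0,0.421],"dr":[0,0,0],"hand":-1},{"linear":[-0.064,0,0.421],"dr":[0,0,0],"hand":-1},{"linear":[-0.064,0,0.421],"dr":[0,0,0],"hand":-1},{"linear":[-0.064,0,0.421],"dr":[0,0,0],"hand":-1},{"linear":[-0.064,0,0.421],"dr":[0,0,0],"hand":-1},{"linear":[-0.064,0,0.421],"dr":[0,0,0],"hand":-1},{"linear":[-0.064,0,0.421],"dr":[0,0,0],"hand":-1},{"linear":[-0.064,0,0.421],"dr":[0,0,0],"hand":-1}]'; python3 -m crank '[{"linear":[0,0.03,0.006],"dr":[0,0,0],"hand":-1},{"linear":[0,0.05,0.006],"dr":[0,0,0],"hand":-1},{"linear":[0,0.05,0.006],"dr":[0,0,0],"hand":-1}]'; python3 tr.py; python3 - <<'E'
from h import *
print(to([.448,.29,.052],RG))
E
```

```text
t: 17.27
eef_pos: [0.4485, 0.2816, 0.2056]
tool_rot: [-0.706, 0.707, -0.022, 0.02]
contact_force: [1.3, 0.1, -2.8]
gripper_width: 0.687
t: 17.52
eef_pos: [0.4466, 0.285, 0.1518]
tool_rot: [-0.704, 0.709, -0.023, 0.017]
contact_force: [-1.4, -1.1, -1.8]
gripper_width: 0.691
score 0.82 [159.9, 162.6, 221.3, 240.8]
rect 494.6161804199219 243.2589111328125 220.90589904785156 262.98553466796875 89.80990600585938
top 0.91 [0.492 0.252]
scene 0.69 [ 0.794 -0.138]
(array([-0.0036,  0.1063,  0.0038]), array([-0.05, -0.09,  0.08]))
```

```bash
python3 -m crank '[{"linear":[0.001,0.03,0.003],"dr":[0,0,0],"hand":-1},{"linear":[0.001,0.06,0.003],"dr":[0,0,0],"hand":-1},{"linear":[0.001,0.08,0.003],"dr":[0,0,0],"hand":-1},{"linear":[0.001,0.094,0.003],"dr":[0,0,0],"hand":-1},{"linear":[0.001,0.094,0.003],"dr":[0,0,0],"hand":-1},{"linear":[0.001,0.094,0.003],"dr":[0,0,0],"hand":-1}]'; python3 m.py
```

```text
t: 18.27
eef_pos: [0.452, 0.289, 0.064]
tool_rot: [0.707, -0.707, 0.021, -0.022]
contact_force: [-0.9, -0.3, -1.2]
gripper_width: 0.69
boxframe pos [-0.1114  0.4742  0.064 ] rot(tool xyz deg) from upright [ 0.01  0.06 -0.02] F [-0.8 -0.4 -1.2] M [ 0.02 -0.04  0.02]
```

```bash
python3 -m crank '[{"linear":[-0.002,0.005,0],"dr":[0,0,0],"hand":-1},{"linear":[-0.002,0.01,0],"dr":[0,0,0],"hand":-1},{"linear":[-0.002,0.013,0],"dr":[0,0,0],"hand":-1},{"linear":[-0.002,0.0145,0],"dr":[0,0,0],"hand":-1}]'; python3 m.py
```

```text
t: 18.6
eef_pos: [0.4498, 0.2896, 0.0498]
tool_rot: [0.707, -0.707, 0.021, -0.021]
contact_force: [-4.3, -3.4, 25.3]
gripper_width: 0.688
boxframe pos [-0.1136  0.4747  0.0498] rot(tool xyz deg) from upright [ 0.03  0.   -0.04] F [-4.1 -3.7 25.3] M [-1.29  1.21 -0.14]
```

```bash
python3 -m crank '[{"linear":[0,-0.003,0.0],"dr":[0,0,0],"hand":-1},{"linear":[0,-0.003,0.0],"dr":[0,0,0],"hand":0.7},{"linear":[0,-0.003,0.0],"dr":[0,0,0],"hand":0.7},{"linear":[0,-0.003,0.0],"dr":[0,0,0],"hand":0.7},{"linear":[0,-0.03,0.0],"dr":[0,0,0],"hand":0.7},{"linear":[0,-0.07,0.0],"dr":[0,0,0],"hand":0.7},{"linear":[0,-0.11,0.0],"dr":[0,0,0],"hand":0.7},{"linear":[0,-0.14,0.0],"dr":[0,0,0],"hand":0.7}]'; python3 - <<'E'
from h import *
print(to([*rel(0)[:2],.19],RG),to([*rel(1)[:2],.19],RG))
E
```

```text
t: 19.27
eef_pos: [0.45, 0.2897, 0.1917]
tool_rot: [0.707, -0.706, 0.021, -0.022]
contact_force: [1.3, 0.6, -0.3]
gripper_width: 0.852
(array([ 0.0635,  0.001 , -0.5147]), array([-0.09, -0.01,  0.09])) (array([ 0.1635,  0.0012, -0.5147]), array([-0.09, -0.01,  0.09]))
```

```bash
python3 -m crank '[{"linear":[0.11,0,-0.34],"dr":[0,0,0],"hand":0.7},{"linear":[0.11,0,-0.34],"dr":[0,0,0],"hand":0.7},{"linear":[0.11,0,-0.34],"dr":[0,0,0],"hand":0.7},{"linear":[0.11,0,-0.34],"dr":[0,0,0],"hand":0.7},{"linear":[0.11,0,-0.34],"dr":[0,0,0],"hand":0.7},{"linear":[0.11,0,-0.34],"dr":[0,0,0],"hand":0.7},{"linear":[0.11,0,-0.34],"dr":[0,0,0],"hand":0.7},{"linear":[0.11,0,-0.34],"dr":[0,0,0],"hand":0.7},{"linear":[0.11,0,-0.34],"dr":[0,0,0],"hand":0.7}]'; python3 - <<'E'
from h import *
print(to([*rel(1)[:2],.17],RG))
E
```

```text
t: 20.02
eef_pos: [0.5393, -0.0621, 0.189]
tool_rot: [-0.706, 0.707, -0.023, 0.023]
contact_force: [0.5, 0.4, 0.4]
gripper_width: 0.855
(array([ 0.0541,  0.0194, -0.1686]), array([ 0.11, -0.28,  0.05]))
```

```bash
python3 -m crank '[{"linear":[0.054,0.019,-0.168],"dr":[0,0,0],"hand":0.7},{"linear":[0.054,0.019,-0.168],"dr":[0,0,0],"hand":0.7},{"linear":[0.054,0.019,-0.168],"dr":[0,0,0],"hand":0.7},{"linear":[0.054,0.019,-0.168],"dr":[0,0,0],"hand":0.7},{"linear":[0.054,0.019,-0.168],"dr":[0,0,0],"hand":0.7},{"linear":[0.054,0.019,-0.168],"dr":[0,0,0],"hand":0.7},{"linear":[0.054,0.019,-0.168],"dr":[0,0,0],"hand":0.7}]'; python3 - <<'E'
from h import *
print(to([*rel(1)[:2],.0525],RG))
E
```

```text
t: 20.6
eef_pos: [0.5825, -0.2279, 0.1693]
tool_rot: [0.707, -0.707, 0.022, -0.021]
contact_force: [-0.1, 1.5, -0.3]
gripper_width: 0.856
(array([ 0.0004,  0.1168, -0.006 ]), array([-0.02, -0.09, -0.05]))
```

```bash
python3 -m crank '[{"linear":[0,0.02,-0.006],"dr":[0,0,0],"hand":0.7},{"linear":[0,0.05,-0.006],"dr":[0,0,0],"hand":0.7},{"linear":[0,0.075,-0.006],"dr":[0,0,0],"hand":0.7},{"linear":[0,0.095,-0.006],"dr":[0,0,0],"hand":0.7},{"linear":[0,0.105,-0.006],"dr":[0,0,0],"hand":0.7},{"linear":[0,0.115,-0.006],"dr":[0,0,0],"hand":0.7},{"linear":[0,0.115,-0.006],"dr":[0,0,0],"hand":0.7}]';python3 m.py
```

```text
t: 21.18
eef_pos: [0.5819, -0.2318, 0.0535]
tool_rot: [0.707, -0.706, 0.021, -0.02]
contact_force: [-0.0, 0.1, -0.1]
gripper_width: 0.849
boxframe pos [ 0.0494 -0.0379  0.0535] rot(tool xyz deg) from upright [ 0.07 -0.1   0.12] F [-0.   0.1 -0.1] M [-0.03  0.02  0.02]
```

```bash
python3 -m crank '[{"linear":[0,0.001,-0.002],"dr":[0,0,0],"hand":0.7},{"linear":[0,0.001,-0.002],"dr":[0,0,0],"hand":-1},{"linear":[0,0.001,-0.002],"dr":[0,0,0],"hand":-1},{"linear":[0,0.001,-0.002],"dr":[0,0,0],"hand":-1},{"linear":[0,0.001,-0.002],"dr":[0,0,0],"hand":-1},{"linear":[0,0.001,-0.002],"dr":[0,0,0],"hand":-1},{"linear":[0,0.001,-0.002],"dr":[0,0,0],"hand":-1}]' 70; python3 m.py
```

```text
t: 21.77
eef_pos: [0.5836, -0.2334, 0.0558]
tool_rot: [0.708, -0.706, 0.02, -0.021]
contact_force: [-2.6, 6.3, 7.7]
gripper_width: 0.694
boxframe pos [ 0.0511 -0.0394  0.0558] rot(tool xyz deg) from upright [ 0.15 -0.06 -0.11] F [-3.   6.1  7.7] M [ 1.05  0.42 -0.11]
```

```bash
python3 -m crank '[{"linear":[0,0,0],"dr":[0,0,0],"hand":0.7},{"linear":[0,0,0],"dr":[0,0,0],"hand":0.7},{"linear":[0,0.003,0],"dr":[0,0,0],"hand":0.7},{"linear":[0,0.003,0],"dr":[0,0,0],"hand":-1},{"linear":[0,0.003,0],"dr":[0,0,0],"hand":-1},{"linear":[0,0.003,0],"dr":[0,0,0],"hand":-1},{"linear":[0,0.003,0],"dr":[0,0,0],"hand":-1},{"linear":[0,0.003,0],"dr":[0,0,0],"hand":-1},{"linear":[0,0.003,0],"dr":[0,0,0],"hand":-1}]' 70; python3 m.py
```

```text
t: 22.52
eef_pos: [0.5829, -0.2333, 0.0515]
tool_rot: [0.708, -0.706, 0.021, -0.021]
contact_force: [-1.1, 7.2, 8.3]
gripper_width: 0.697
boxframe pos [ 0.0504 -0.0394  0.0515] rot(tool xyz deg) from upright [ 0.16 -0.04  0.  ] F [-1.5  7.1  8.3] M [ 1.25  0.55 -0.15]
```

```bash
python3 -m crank '[{"linear":[0,-0.0008,-0.0013],"dr":[2.3,0,0],"hand":-1},{"linear":[0,-0.0015,-0.0026],"dr":[4.6,0,0],"hand":-1},{"linear":[0,-0.002,-0.004],"dr":[6.9,0,0],"hand":-1},{"linear":[0,-0.002,-0.004],"dr":[6.9,0,0],"hand":-1}]';python3 m.py;  python3 -m crank '[{"linear":[0,-0.0012,0.0021],"dr":[-3.5,0,0],"hand":-1},{"linear":[0,-0.0025,0.0042],"dr":[-7,0,0],"hand":-1},{"linear":[0,-0.0032,0.0065],"dr":[-10.5,0,0],"hand":-1},{"linear":[0,-0.004,0.0087],"dr":[-14,0,0],"hand":-1},{"linear":[0,-0.004,0.0087],"dr":[-14,0,0],"hand":-1}]'; python3 m.py
```

```text
t: 22.85
eef_pos: [0.5827, -0.2373, 0.0543]
tool_rot: [0.75, -0.66, 0.02, -0.023]
contact_force: [-4.3, 8.1, 16.7]
gripper_width: 0.695
boxframe pos [ 0.0505 -0.0434  0.0543] rot(tool xyz deg) from upright [ 7.31  0.04 -0.01] F [-4.7  7.9 16.7] M [ 1.64  1.19 -0.  ]
t: 23.27
eef_pos: [0.5831, -0.2296, 0.057]
tool_rot: [-0.66, 0.751, -0.021, 0.018]
contact_force: [3.0, 1.0, -6.1]
gripper_width: 0.692
boxframe pos [ 0.0504 -0.0356  0.057 ] rot(tool xyz deg) from upright [-7.32 -0.23  0.02] F [ 2.9  1.2 -6.1] M [ 0.26 -0.6  -0.29]
```

```bash
python3 -m crank '[{"linear":[0,-0.0012,-0.0023],"dr":[3.5,0,0],"hand":-1},{"linear":[0,-0.0022,-0.0045],"dr":[7,0,0],"hand":-1},{"linear":[0,-0.003,-0.0068],"dr":[10.5,0,0],"hand":-1},{"linear":[0,-0.0038,-0.009],"dr":[14.2,0,0],"hand":-1},{"linear":[0,-0.0038,-0.009],"dr":[14.2,0,0],"hand":-1}]'; python3 m.py;  python3 -m crank '[{"linear":[0,-0.0012,0.0023],"dr":[-3.5,0,0],"hand":-1},{"linear":[0,-0.0022,0.0045],"dr":[-7,0,0],"hand":-1},{"linear":[0,-0.003,0.007],"dr":[-10.5,0,0],"hand":-1},{"linear":[0,-0.0038,0.0095],"dr":[-14.2,0,0],"hand":-1},{"linear":[0,-0.0038,0.0095],"dr":[-14.2,0,0],"hand":-1}]'; python3 m.py
```

```text
t: 23.68
eef_pos: [0.5823, -0.2405, 0.0617]
tool_rot: [0.751, -0.659, 0.021, -0.024]
contact_force: [3.8, 1.4, -5.4]
gripper_width: 0.692
boxframe pos [ 0.0503 -0.0466  0.0617] rot(tool xyz deg) from upright [ 7.45  0.25 -0.07] F [ 3.7  1.6 -5.4] M [ 0.27 -0.66 -0.02]
t: 24.1
eef_pos: [0.5834, -0.2282, 0.0669]
tool_rot: [-0.661, 0.75, -0.021, 0.018]
contact_force: [2.1, 1.2, -6.1]
gripper_width: 0.69
boxframe pos [ 0.0506 -0.0343  0.0669] rot(tool xyz deg) from upright [-7.24 -0.29  0.03] F [ 2.1  1.3 -6.1] M [ 0.77 -0.5   0.03]
```

```bash
python3 -m crank '[{"linear":[0,-0.0013,-0.0027],"dr":[3.5,0,0],"hand":-1},{"linear":[0,-0.0025,-0.0052],"dr":[7,0,0],"hand":-1},{"linear":[0,-0.0033,-0.0075],"dr":[10.5,0,0],"hand":-1},{"linear":[0,-0.0042,-0.01],"dr":[14.2,0,0],"hand":-1},{"linear":[0,-0.0042,-0.01],"dr":[14.2,0,0],"hand":-1}]'; python3 m.py; python3 -m crank '[{"linear":[0,-0.0013,0.0027],"dr":[-3.5,0,0],"hand":-1},{"linear":[0,-0.0025,0.0052],"dr":[-7,0,0],"hand":-1},{"linear":[0,-0.0033,0.0078],"dr":[-10.5,0,0],"hand":-1},{"linear":[0,-0.0042,0.0105],"dr":[-14.2,0,0],"hand":-1},{"linear":[0,-0.0042,0.0105],"dr":[-14.2,0,0],"hand":-1}]'; python3 m.py
```

```text
t: 24.52
eef_pos: [0.581, -0.2442, 0.0734]
tool_rot: [0.75, -0.66, 0.022, -0.025]
contact_force: [-0.3, -0.2, -2.2]
gripper_width: 0.689
boxframe pos [ 0.0491 -0.0504  0.0734] rot(tool xyz deg) from upright [ 7.31  0.42 -0.05] F [-0.3 -0.2 -2.2] M [-0.13  0.02  0.02]
t: 24.93
eef_pos: [0.5839, -0.225, 0.0781]
tool_rot: [-0.662, 0.749, -0.02, 0.017]
contact_force: [0.0, 1.9, -2.5]
gripper_width: 0.692
boxframe pos [ 0.0509 -0.0311  0.0781] rot(tool xyz deg) from upright [-7.11 -0.41 -0.01] F [-0.1  1.9 -2.5] M [0.35 0.01 0.01]
```

```bash
python3 -m crank '[{"linear":[0,-0.015,-0.002],"dr":[2,0,0],"hand":-1},{"linear":[0,-0.03,-0.004],"dr":[4,0,0],"hand":-1},{"linear":[0,-0.06,-0.0075],"dr":[7.1,0,0],"hand":-1},{"linear":[0,-0.09,-0.011],"dr":[7.1,0,0],"hand":-1},{"linear":[0,-0.12,-0.015],"dr":[7.1,0,0],"hand":-1},{"linear":[0,-0.12,-0.015],"dr":[7.1,0,0],"hand":-1}]'; python3 tr.py; python3 - <<'E'
from h import *
print(bot.get_obs()["contact_force"].round(1),to([.545,.19,.2],RG))
E
```

```text
t: 25.43
eef_pos: [0.5855, -0.2335, 0.2062]
tool_rot: [-0.706, 0.707, -0.018, 0.026]
contact_force: [1.6, -0.8, -1.1]
gripper_width: 0.692
score 0.59 [158.3, 160.6, 222.0, 240.4]
rect 495.0640563964844 245.43341064453125 223.39077758789062 259.49627685546875 88.59789276123047
top 0.71 [0.496 0.241]
scene 0.8 [0.494 0.24 ]
[ 0.3  0.5 -1.7] (array([-0.0616, -0.0015,  0.4173]), array([-0.06, -0.01, -0.16]))
```

```bash
python3 -m crank '[{"linear":[-0.062,0,0.418],"dr":[0,0,0],"hand":-1},{"linear":[-0.062,0,0.418],"dr":[0,0,0],"hand":-1},{"linear":[-0.062,0,0.418],"dr":[0,0,0],"hand":-1},{"linear":[-0.062,0,0.418],"dr":[0,0,0],"hand":-1},{"linear":[-0.062,0,0.418],"dr":[0,0,0],"hand":-1},{"linear":[-0.062,0,0.418],"dr":[0,0,0],"hand":-1},{"linear":[-0.062,0,0.418],"dr":[0,0,0],"hand":-1},{"linear":[-0.062,0,0.418],"dr":[0,0,0],"hand":-1},{"linear":[-0.062,0,0.418],"dr":[0,0,0],"hand":-1},{"linear":[-0.062,0,0.418],"dr":[0,0,0],"hand":-1}]'; python3 -m crank '[{"linear":[0,0.03,0.006],"dr":[0,0,0],"hand":-1},{"linear":[0,0.03,0.006],"dr":[0,0,0],"hand":-1},{"linear":[0,0.03,0.006],"dr":[0,0,0],"hand":-1}]'; python3 tr.py; python3 - <<'E'
from h import *
print(to([.545,.192,.06],RG))
E
```

```text
t: 26.52
eef_pos: [0.5448, 0.1862, 0.198]
tool_rot: [-0.706, 0.707, -0.022, 0.02]
contact_force: [-0.4, -0.3, -2.3]
gripper_width: 0.692
t: 26.77
eef_pos: [0.5445, 0.1906, 0.1669]
tool_rot: [-0.706, 0.708, -0.022, 0.019]
contact_force: [-0.3, -0.8, -1.4]
gripper_width: 0.694
score 0.59 [158.9, 161.8, 224.1, 239.0]
rect 461.12542724609375 342.9924011230469 205.961669921875 65.64620208740234 12.456003189086914
top 0.6 [0.724 0.309]
scene 0.85 [0.486 0.246]
(array([-0.0028,  0.1103,  0.0025]), array([-0.02, -0.14,  0.07]))
```

```bash
python3 -m crank '[{"linear":[-0.001,0.03,0.001],"dr":[0,0,0],"hand":-1},{"linear":[-0.001,0.06,0.001],"dr":[0,0,0],"hand":-1},{"linear":[-0.001,0.085,0.001],"dr":[0,0,0],"hand":-1},{"linear":[-0.001,0.104,0.001],"dr":[0,0,0],"hand":-1},{"linear":[-0.001,0.104,0.001],"dr":[0,0,0],"hand":-1},{"linear":[-0.001,0.104,0.001],"dr":[0,0,0],"hand":-1}]'; python3 m.py
```

```text
t: 27.52
eef_pos: [0.5457, 0.1909, 0.0655]
tool_rot: [-0.707, 0.707, -0.022, 0.021]
contact_force: [0.9, -0.7, -1.8]
gripper_width: 0.69
boxframe pos [-0.012   0.3818  0.0655] rot(tool xyz deg) from upright [-0.04  0.07  0.05] F [ 0.9 -0.7 -1.8] M [-0.01 -0.01  0.05]
```

Contact should come at about z 0.0485.

```bash
python3 -m crank '[{"linear":[0,0.006,0],"dr":[0,0,0],"hand":-1},{"linear":[0,0.012,0],"dr":[0,0,0],"hand":-1},{"linear":[0,0.015,0],"dr":[0,0,0],"hand":-1},{"linear":[0,0.0175,0],"dr":[0,0,0],"hand":-1}]'; python3 m.py
```

```text
t: 27.85
eef_pos: [0.546, 0.1918, 0.0484]
tool_rot: [0.707, -0.707, 0.021, -0.021]
contact_force: [-5.4, -0.7, 33.9]
gripper_width: 0.691
boxframe pos [-0.0117  0.3828  0.0484] rot(tool xyz deg) from upright [ 0.03  0.01 -0.04] F [-5.4 -1.  33.9] M [-1.26  1.04 -0.04]
```

```bash
python3 -m crank '[{"linear":[0,-0.004,0.0],"dr":[0,0,0],"hand":-1},{"linear":[0,-0.004,0.0],"dr":[0,0,0],"hand":0.65},{"linear":[0,-0.004,0.0],"dr":[0,0,0],"hand":0.65},{"linear":[0,-0.004,0.0],"dr":[0,0,0],"hand":0.65},{"linear":[0,-0.03,0.0],"dr":[0,0,0],"hand":0.65},{"linear":[0,-0.07,0.0],"dr":[0,0,0],"hand":0.65},{"linear":[0,-0.11,0.0],"dr":[0,0,0],"hand":0.7},{"linear":[0,-0.14,0.0],"dr":[0,0,0],"hand":0.7}]'; python3 - <<'E'
from h import *
print(to([*rel(0)[:2],.19],RG))
E
```

```text
t: 28.52
eef_pos: [0.5464, 0.1918, 0.1911]
tool_rot: [0.707, -0.706, 0.02, -0.022]
contact_force: [1.3, 0.1, -0.2]
gripper_width: 0.854
(array([-0.0385,  0.0005, -0.4228]), array([-0.07, -0.01,  0.13]))
```

```bash
python3 -m crank '[{"linear":[-0.038,0,-0.426],"dr":[0,0,0],"hand":0.7},{"linear":[-0.038,0,-0.426],"dr":[0,0,0],"hand":0.7},{"linear":[-0.038,0,-0.426],"dr":[0,0,0],"hand":0.7},{"linear":[-0.038,0,-0.426],"dr":[0,0,0],"hand":0.7},{"linear":[-0.038,0,-0.426],"dr":[0,0,0],"hand":0.7},{"linear":[-0.038,0,-0.426],"dr":[0,0,0],"hand":0.7},{"linear":[-0.038,0,-0.426],"dr":[0,0,0],"hand":0.7},{"linear":[-0.038,0,-0.426],"dr":[0,0,0],"hand":0.7},{"linear":[-0.038,0,-0.426],"dr":[0,0,0],"hand":0.7},{"linear":[-0.038,0,-0.426],"dr":[0,0,0],"hand":0.7}]';python3 -m crank '[{"linear":[0,0.02,-0.006],"dr":[0,0,0],"hand":0.7},{"linear":[0,0.02,-0.006],"dr":[0,0,0],"hand":0.7},{"linear":[0,0.02,-0.006],"dr":[0,0,0],"hand":0.7}]'; python3 - <<'E'
from h import *
print(to([*rel(0)[:2],.0525],RG))
a=bot.read_camera("top")[130:240,150:350];b=bot.read_camera("scene")[140:250,140:370]
cv2.imwrite("pics/c1.png",np.vstack([cv2.resize(a,(600,330)),cv2.resize(b,(565,270)).copy() if 0 else cv2.resize(b,(600,270))]))
E
```

```text
t: 29.35
eef_pos: [0.4833, -0.2223, 0.1883]
tool_rot: [0.707, -0.707, 0.021, -0.021]
contact_force: [0.5, -0.0, 0.1]
gripper_width: 0.847
t: 29.6
eef_pos: [0.4828, -0.2266, 0.1674]
tool_rot: [0.707, -0.707, 0.022, -0.021]
contact_force: [-0.9, 0.1, 1.3]
gripper_width: 0.85
(array([ 1.000e-04,  1.149e-01, -1.400e-03]), array([-0.03, -0.09, -0.1 ]))
```

View pics/c1.png

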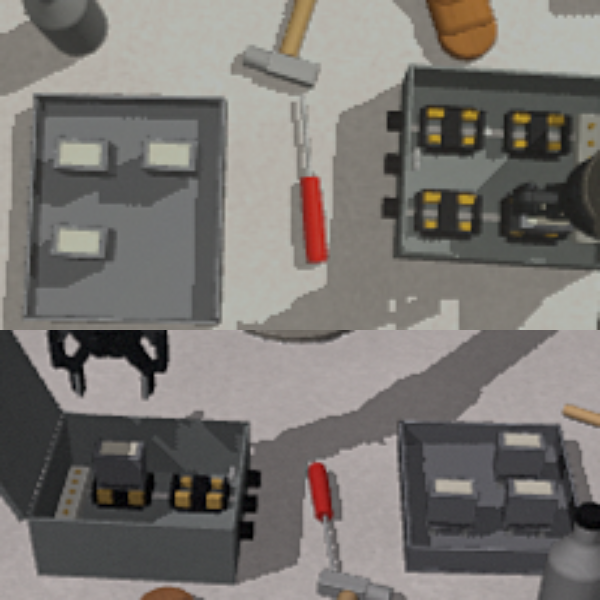

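Three relays stand in the tray (upper picture, at (82,155), (168,155) and (78,243)). Their sockets are empty and still in place, and one relay is left.

```bash
python3 -m crank '[{"linear":[0,0.03,-0.001],"dr":[0,0,0],"hand":0.7},{"linear":[0,0.06,-0.001],"dr":[0,0,0],"hand":0.7},{"linear":[0,0.08,-0.001],"dr":[0,0,0],"hand":0.7},{"linear":[0,0.095,-0.001],"dr":[0,0,0],"hand":0.7},{"linear":[0,0.105,-0.001],"dr":[0,0,0],"hand":0.7},{"linear":[0,0.115,-0.001],"dr":[0,0,0],"hand":0.7},{"linear":[0,0.115,-0.001],"dr":[0,0,0],"hand":0.7}]';python3 m.py
```

```text
t: 30.28
eef_pos: [0.4834, -0.2263, 0.0519]
tool_rot: [0.707, -0.707, 0.021, -0.02]
contact_force: [0.5, -0.2, -0.5]
gripper_width: 0.848
boxframe pos [-0.0493 -0.0383  0.0519] rot(tool xyz deg) from upright [ 0.04 -0.09  0.08] F [ 0.5 -0.2 -0.5] M [ 0.   -0.    0.01]
```

```bash
python3 -m crank '[{"linear":[0,0.001,-0.002],"dr":[0,0,0],"hand":0.7},{"linear":[0,0.001,-0.002],"dr":[0,0,0],"hand":-1},{"linear":[0,0.001,-0.002],"dr":[0,0,0],"hand":-1},{"linear":[0,0.001,-0.002],"dr":[0,0,0],"hand":-1},{"linear":[0,0.001,-0.002],"dr":[0,0,0],"hand":-1},{"linear":[0,0.001,-0.002],"dr":[0,0,0],"hand":-1},{"linear":[0,0.001,-0.002],"dr":[0,0,0],"hand":-1}]' 70; python3 m.py
```

```text
t: 30.87
eef_pos: [0.4844, -0.2271, 0.0534]
tool_rot: [0.708, -0.706, 0.02, -0.021]
contact_force: [-0.6, 7.8, 6.7]
gripper_width: 0.691
boxframe pos [-0.0482 -0.039   0.0534] rot(tool xyz deg) from upright [ 0.17 -0.07 -0.07] F [-1.1  7.8  6.7] M [ 1.53  0.4  -0.23]
```

```bash
python3 -m crank '[{"linear":[0,-0.0008,-0.0013],"dr":[2.3,0,0],"hand":-1},{"linear":[0,-0.0015,-0.0026],"dr":[4.6,0,0],"hand":-1},{"linear":[0,-0.002,-0.004],"dr":[6.9,0,0],"hand":-1},{"linear":[0,-0.002,-0.004],"dr":[6.9,0,0],"hand":-1}]';python3 m.py;  python3 -m crank '[{"linear":[0,-0.0012,0.0021],"dr":[-3.5,0,0],"hand":-1},{"linear":[0,-0.0025,0.0042],"dr":[-7,0,0],"hand":-1},{"linear":[0,-0.0032,0.0065],"dr":[-10.5,0,0],"hand":-1},{"linear":[0,-0.004,0.0087],"dr":[-14,0,0],"hand":-1},{"linear":[0,-0.004,0.0087],"dr":[-14,0,0],"hand":-1}]'; python3 m.py
```

```text
t: 31.2
eef_pos: [0.4842, -0.2313, 0.0562]
tool_rot: [0.75, -0.66, 0.019, -0.023]
contact_force: [-3.8, 9.6, 17.2]
gripper_width: 0.69
boxframe pos [-0.0482 -0.0432  0.0562] rot(tool xyz deg) from upright [ 7.29  0.02 -0.07] F [-4.3  9.4 17.2] M [ 2.07  0.91 -0.02]
t: 31.62
eef_pos: [0.4846, -0.2232, 0.0594]
tool_rot: [-0.66, 0.75, -0.02, 0.018]
contact_force: [1.7, 0.6, -7.1]
gripper_width: 0.688
boxframe pos [-0.0482 -0.0352  0.0594] rot(tool xyz deg) from upright [-7.3  -0.27 -0.06] F [ 1.6  0.7 -7.1] M [ 0.34 -0.49 -0.22]
```

```bash
python3 -m crank '[{"linear":[0,-0.0012,-0.0023],"dr":[3.5,0,0],"hand":-1},{"linear":[0,-0.0022,-0.0045],"dr":[7,0,0],"hand":-1},{"linear":[0,-0.003,-0.0068],"dr":[10.5,0,0],"hand":-1},{"linear":[0,-0.0038,-0.009],"dr":[14.2,0,0],"hand":-1},{"linear":[0,-0.0038,-0.009],"dr":[14.2,0,0],"hand":-1}]'; python3 m.py;  python3 -m crank '[{"linear":[0,-0.0012,0.0023],"dr":[-3.5,0,0],"hand":-1},{"linear":[0,-0.0022,0.0045],"dr":[-7,0,0],"hand":-1},{"linear":[0,-0.003,0.007],"dr":[-10.5,0,0],"hand":-1},{"linear":[0,-0.0038,0.0095],"dr":[-14.2,0,0],"hand":-1},{"linear":[0,-0.0038,0.0095],"dr":[-14.2,0,0],"hand":-1}]'; python3 m.py
```

```text
t: 32.03
eef_pos: [0.4838, -0.2344, 0.064]
tool_rot: [0.751, -0.66, 0.02, -0.025]
contact_force: [5.4, 2.8, -11.1]
gripper_width: 0.691
boxframe pos [-0.0485 -0.0464  0.064 ] rot(tool xyz deg) from upright [ 7.41  0.23 -0.14] F [  5.2   3.1 -11.1] M [ 0.34 -0.98 -0.06]
t: 32.45
eef_pos: [0.485, -0.2212, 0.069]
tool_rot: [-0.661, 0.75, -0.02, 0.018]
contact_force: [2.5, 5.7, -4.9]
gripper_width: 0.694
boxframe pos [-0.048  -0.0331  0.069 ] rot(tool xyz deg) from upright [-7.16 -0.37 -0.03] F [ 2.1  5.9 -4.9] M [ 1.64 -0.26  0.25]
```

```bash
python3 -m crank '[{"linear":[0,-0.0013,-0.0027],"dr":[3.5,0,0],"hand":-1},{"linear":[0,-0.0025,-0.0052],"dr":[7,0,0],"hand":-1},{"linear":[0,-0.0033,-0.0075],"dr":[10.5,0,0],"hand":-1},{"linear":[0,-0.0042,-0.01],"dr":[14.2,0,0],"hand":-1},{"linear":[0,-0.0042,-0.01],"dr":[14.2,0,0],"hand":-1}]'; python3 m.py; python3 -m crank '[{"linear":[0,-0.0013,0.0027],"dr":[-3.5,0,0],"hand":-1},{"linear":[0,-0.0025,0.0052],"dr":[-7,0,0],"hand":-1},{"linear":[0,-0.0033,0.0078],"dr":[-10.5,0,0],"hand":-1},{"linear":[0,-0.0042,0.0105],"dr":[-14.2,0,0],"hand":-1},{"linear":[0,-0.0042,0.0105],"dr":[-14.2,0,0],"hand":-1}]'; python3 m.py
```

```text
t: 32.87
eef_pos: [0.4827, -0.2384, 0.0755]
tool_rot: [0.75, -0.661, 0.021, -0.026]
contact_force: [0.5, 0.0, -1.6]
gripper_width: 0.685
boxframe pos [-0.0493 -0.0504  0.0755] rot(tool xyz deg) from upright [ 7.26  0.42 -0.18] F [ 0.5  0.1 -1.6] M [-0.2  -0.05  0.06]
t: 33.28
eef_pos: [0.485, -0.2198, 0.0798]
tool_rot: [-0.661, 0.75, -0.019, 0.018]
contact_force: [0.8, 1.7, -2.3]
gripper_width: 0.691
boxframe pos [-0.0481 -0.0318  0.0798] rot(tool xyz deg) from upright [-7.14 -0.41 -0.06] F [ 0.7  1.7 -2.3] M [ 0.29  0.05 -0.01]
```

```bash
python3 -m crank '[{"linear":[0,-0.015,-0.002],"dr":[2,0,0],"hand":-1},{"linear":[0,-0.03,-0.004],"dr":[4,0,0],"hand":-1},{"linear":[0,-0.06,-0.0075],"dr":[7.1,0,0],"hand":-1},{"linear":[0,-0.09,-0.011],"dr":[7.1,0,0],"hand":-1},{"linear":[0,-0.12,-0.015],"dr":[7.1,0,0],"hand":-1},{"linear":[0,-0.12,-0.015],"dr":[7.1,0,0],"hand":-1}]'; python3 tr.py; python3 - <<'E'
from h import *
print(bot.get_obs()["contact_force"].round(1),to([.447,.192,.2],RG))
E
```

```text
t: 33.78
eef_pos: [0.4865, -0.2271, 0.2069]
tool_rot: [-0.706, 0.707, -0.018, 0.026]
contact_force: [1.8, 0.2, -0.7]
gripper_width: 0.69
score 0.79 [158.3, 159.9, 225.8, 236.8]
rect 501.1222229003906 241.9014892578125 223.19146728515625 262.57476806640625 88.51888275146484
top 0.9 [0.5   0.232]
scene 0.75 [0.491 0.241]
[ 0.8 -0.3 -1.5] (array([-6.040e-02, -1.000e-04,  4.133e-01]), array([-0.07, -0.02, -0.14]))
```

```bash
python3 -m crank '[{"linear":[-0.058,0,0.414],"dr":[0,0,0],"hand":-1},{"linear":[-0.058,0,0.414],"dr":[0,0,0],"hand":-1},{"linear":[-0.058,0,0.414],"dr":[0,0,0],"hand":-1},{"linear":[-0.058,0,0.414],"dr":[0,0,0],"hand":-1},{"linear":[-0.058,0,0.414],"dr":[0,0,0],"hand":-1},{"linear":[-0.058,0,0.414],"dr":[0,0,0],"hand":-1},{"linear":[-0.058,0,0.414],"dr":[0,0,0],"hand":-1},{"linear":[-0.058,0,0.414],"dr":[0,0,0],"hand":-1},{"linear":[-0.058,0,0.414],"dr":[0,0,0],"hand":-1},{"linear":[-0.058,0,0.414],"dr":[0,0,0],"hand":-1}]'; python3 -m crank '[{"linear":[0,0.03,0.003],"dr":[0,0,0],"hand":-1},{"linear":[0,0.03,0.003],"dr":[0,0,0],"hand":-1},{"linear":[0,0.03,0.003],"dr":[0,0,0],"hand":-1}]';  python3 - <<'E'
from h import *
print(to([.449,.192,.06],RG))
im=bot.read_camera("scene")
cv2.imwrite("pics/d1.png",cv2.resize(im[140:250,240:380],(700,550)))
E
```

```text
t: 34.87
eef_pos: [0.4491, 0.1926, 0.1993]
tool_rot: [-0.706, 0.707, -0.022, 0.02]
contact_force: [0.8, -0.2, -1.6]
gripper_width: 0.694
t: 35.12
eef_pos: [0.4489, 0.1934, 0.1684]
tool_rot: [-0.706, 0.708, -0.022, 0.019]
contact_force: [0.0, -1.6, -1.3]
gripper_width: 0.689
(array([ 0.0008,  0.1084, -0.001 ]), array([ 0.19,  0.08, -0.3 ]))
```

View pics/d1.png

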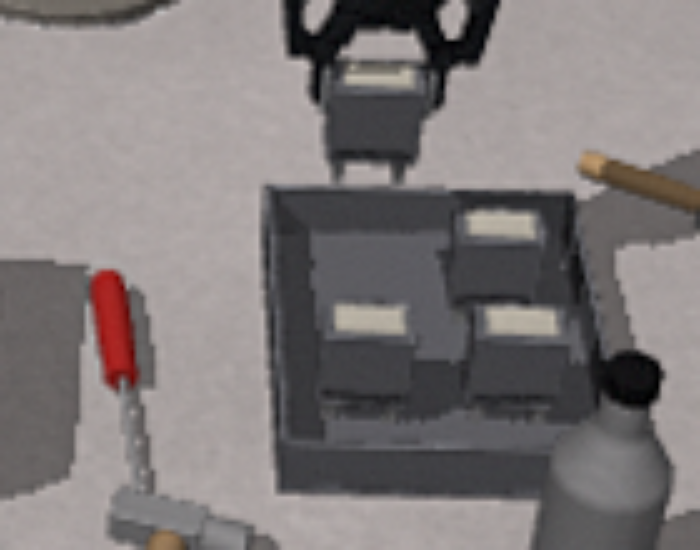

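The last relay is held level over the free corner of the tray, so I'll lower it.

```bash
python3 -m crank '[{"linear":[0.001,0.03,-0.001],"dr":[0,0,0],"hand":-1},{"linear":[0.001,0.06,-0.001],"dr":[0,0,0],"hand":-1},{"linear":[0.001,0.085,-0.001],"dr":[0,0,0],"hand":-1},{"linear":[0.001,0.106,-0.001],"dr":[0,0,0],"hand":-1},{"linear":[0.001,0.106,-0.001],"dr":[0,0,0],"hand":-1},{"linear":[0.001,0.111,-0.001],"dr":[0,0,0],"hand":-1},{"linear":[0.001,0.114,-0.001],"dr":[0,0,0],"hand":-1},{"linear":[0.001,0.117,-0.001],"dr":[0,0,0],"hand":-1}]'; python3 m.py
```

```text
t: 35.83
eef_pos: [0.4531, 0.1931, 0.0549]
tool_rot: [0.707, -0.706, 0.021, -0.022]
contact_force: [-0.1, 0.2, -1.0]
gripper_width: 0.691
boxframe pos [-0.1046  0.3786  0.0549] rot(tool xyz deg) from upright [ 0.08  0.05 -0.14] F [-0.1  0.2 -1. ] M [ 0.02 -0.03  0.  ]
```

```bash
python3 -m crank '[{"linear":[0,0.002,0],"dr":[0,0,0],"hand":-1},{"linear":[0,0.004,0],"dr":[0,0,0],"hand":-1},{"linear":[0,0.0055,0],"dr":[0,0,0],"hand":-1}]'; python3 m.py
```

```text
t: 36.08
eef_pos: [0.4527, 0.1933, 0.0503]
tool_rot: [0.707, -0.707, 0.021, -0.022]
contact_force: [-9.1, -5.1, 42.8]
gripper_width: 0.69
boxframe pos [-0.105   0.3787  0.0503] rot(tool xyz deg) from upright [ 0.04  0.01 -0.08] F [-8.8 -5.6 42.8] M [-1.88  2.12 -0.04]
```

```bash
python3 -m crank '[{"linear":[0,-0.005,0.0],"dr":[0,0,0],"hand":-1},{"linear":[0,-0.005,0.0],"dr":[0,0,0],"hand":0.65},{"linear":[0,-0.005,0.0],"dr":[0,0,0],"hand":0.65},{"linear":[0,-0.005,0.0],"dr":[0,0,0],"hand":0.65},{"linear":[0,-0.03,0.0],"dr":[0,0,0],"hand":0.65},{"linear":[0,-0.07,0.0],"dr":[0,0,0],"hand":0.65},{"linear":[0,-0.11,0.0],"dr":[0,0,0],"hand":-1},{"linear":[0,-0.15,0.0],"dr":[0,0,0],"hand":-1},{"linear":[0,-0.19,0.0],"dr":[0,0,0],"hand":-1},{"linear":[0,-0.23,0.0],"dr":[0,0,0],"hand":-1}]'; python3 - <<'E'
from h import *
for c in("top","scene"):
    im=bot.read_camera(c);cv2.imwrite(f"pics/e_{c}.png",im)
    for n in("door_edge","door_hinge"):
        for d in bot.place_of(c,n)[:2]: print(c,n,round(d["score"],2),np.round(d["xy"],1))
# door edge model: angle th -> world point of outer-face edge
for th in np.arange(1.6,2.5,.1):
    y,z=-.12+.24*np.cos(th)+.01*np.sin(th)*-0, .1+.24*np.sin(th)
    # outer face offset: normal at th=0 is +z -> rotated
    y+=-.01*np.sin(th); z+=.01*np.cos(th)
    X=BX+BR.apply([0,y,0])+[0,0,z]; print(round(th,1),X.round(3),proj("top",X).round(1),proj("scene",X).round(1))
a=cv2.imread("pics/e_top.png")[120:250,150:440]; b=cv2.imread("pics/e_scene.png")[100:250,90:380]
cv2.imwrite("pics/e.png",np.vstack([cv2.resize(a,(580,260)),cv2.resize(b,(580,300))]))
E
```

```text
t: 36.92
eef_pos: [0.4513, 0.1927, 0.28]
tool_rot: [-0.707, 0.707, -0.021, 0.021]
contact_force: [2.1, 0.6, -0.2]
gripper_width: 0.257
top door_edge 0.6 [421.7 179.3]
top door_hinge 0.71 [357.2 185.9]
scene door_edge 0.62 [115.2 135.7]
scene door_hinge 0.91 [155.7 194.7]
1.6 [ 0.527 -0.328  0.34 ] [394.6 176.8] [142.4 129.1]
1.7 [ 0.525 -0.352  0.337] [403.3 177.5] [134.3 129.6]
1.8 [ 0.524 -0.375  0.331] [411.5 178.3] [126.5 130.8]
1.9 [ 0.523 -0.398  0.324] [418.9 179.3] [119.1 132.6]
2.0 [ 0.521 -0.42   0.314] [425.4 180.3] [112.2 135.1]
2.1 [ 0.52  -0.44   0.302] [430.9 181.3] [105.8 138.1]
2.2 [ 0.519 -0.46   0.288] [435.4 182.5] [100.1 141.8]
2.3 [ 0.518 -0.478  0.272] [438.9 183.6] [ 95.2 145.9]
2.4 [ 0.517 -0.494  0.255] [441.4 184.8] [ 90.9 150.4]
```

View pics/e.png

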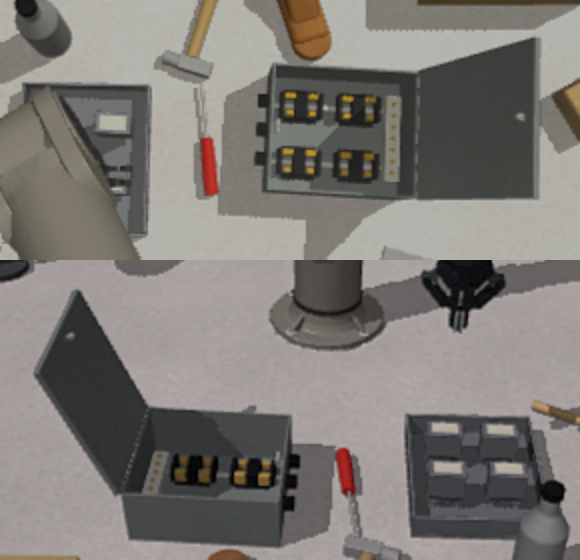

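All four relays stand in the tray (lower picture, (445,430) to (510,472)), and the open box shows four empty seated sockets. The door is at about 1.95 rad. I'll go over and behind it.

```bash
python3 - <<'E'
from h import *
P=lambda y,z:BX+BR.apply([0,y,0])+[0,0,z]
print(to(P(-.1,.43),RG),to(P(-.28,.43),RG),P(-.28,.43))
E
```

```text
(array([ 0.1064, -0.1529, -0.4781]), array([ 0.07,  0.  , -0.11])) (array([ 0.1064, -0.1526, -0.6581]), array([ 0.07,  0.  , -0.11])) [ 0.51819393 -0.47050118  0.43      ]
```

```bash
python3 -m crank '[{"linear":[0.05,-0.15,-0.1],"dr":[0,0,0],"hand":-1},{"linear":[0.05,-0.15,-0.1],"dr":[0,0,0],"hand":-1},{"linear":[0.05,-0.15,-0.1],"dr":[0,0,0],"hand":-1},{"linear":[0.05,-0.15,-0.1],"dr":[0,0,0],"hand":-1},{"linear":[0.106,-0.155,-0.3],"dr":[0,0,0],"hand":-1},{"linear":[0.106,-0.155,-0.3],"dr":[0,0,0],"hand":-1},{"linear":[0.106,-0.155,-0.3],"dr":[0,0,0],"hand":-1},{"linear":[0.106,-0.155,-0.3],"dr":[0,0,0],"hand":-1},{"linear":[0.106,-0.155,-0.3],"dr":[0,0,0],"hand":-1},{"linear":[0.106,-0.155,-0.3],"dr":[0,0,0],"hand":-1}]'; python3 - <<'E'
from h import *
P=lambda y,z:BX+BR.apply([0,y,0])+[0,0,z]
print(to(P(-.28,.43),RG))
E
```

```text
t: 38.05
eef_pos: [0.5392, -0.1204, 0.4315]
tool_rot: [-0.705, 0.708, -0.025, 0.023]
contact_force: [0.1, 0.2, -0.4]
gripper_width: 0.0
(array([ 0.003 ,  0.0028, -0.3507]), array([ 0.21, -0.51, -0.15]))
```

```bash
python3 -m crank '[{"linear":[0,0,-0.35],"dr":[0,0,0],"hand":-1},{"linear":[0,0,-0.35],"dr":[0,0,0],"hand":-1},{"linear":[0,0,-0.35],"dr":[0,0,0],"hand":-1},{"linear":[0,0,-0.35],"dr":[0,0,0],"hand":-1},{"linear":[0,0,-0.35],"dr":[0,0,0],"hand":-1},{"linear":[0,0,-0.35],"dr":[0,0,0],"hand":-1},{"linear":[0,0,-0.35],"dr":[0,0,0],"hand":-1},{"linear":[0,0,-0.35],"dr":[0,0,0],"hand":-1},{"linear":[0,0,-0.35],"dr":[0,0,0],"hand":-1},{"linear":[0,0,-0.35],"dr":[0,0,0],"hand":-1}]';python3 m.py;  python3 - <<'E'
from h import *
P=lambda y,z:BX+BR.apply([0,y,0])+[0,0,z]
print(to(P(-.28,.285),RG))
E
```

```text
t: 38.88
eef_pos: [0.5156, -0.4672, 0.4292]
tool_rot: [-0.707, 0.707, -0.026, 0.022]
contact_force: [-1.0, -0.0, 0.1]
gripper_width: -0.007
boxframe pos [-0.0027 -0.2769  0.4292] rot(tool xyz deg) from upright [-0.03  0.44  0.38] F [-1.  -0.1  0.1] M [-0.   -0.01  0.03]
(array([ 0.0037,  0.1442, -0.003 ]), array([ 0.03, -0.44, -0.38]))
```

```bash
python3 -m crank '[{"linear":[0.003,0.04,-0.005],"dr":[0,-0.4,0],"hand":-1},{"linear":[0.003,0.08,-0.005],"dr":[0,-0.4,0],"hand":-1},{"linear":[0.003,0.12,-0.005],"dr":[0,-0.4,0],"hand":-1},{"linear":[0.003,0.14,-0.005],"dr":[0,-0.4,0],"hand":-1},{"linear":[0.003,0.14,-0.005],"dr":[0,-0.4,0],"hand":-1}]';python3 m.py
```

```text
t: 39.3
eef_pos: [0.5197, -0.4632, 0.285]
tool_rot: [0.71, -0.704, 0.022, -0.014]
contact_force: [-0.7, 0.1, 0.0]
gripper_width: 0.003
boxframe pos [ 0.0011 -0.2726  0.285 ] rot(tool xyz deg) from upright [ 0.46 -0.49  0.6 ] F [-0.7  0.1  0. ] M [ 0.05 -0.05  0.01]
```

```bash
python3 -m crank '[{"linear":[0,0,0.02],"dr":[0,0,0],"hand":-1},{"linear":[0,0,0.04],"dr":[0,0,0],"hand":-1},{"linear":[0,0,0.055],"dr":[0,0,0],"hand":-1},{"linear":[0,0,0.07],"dr":[0,0,0],"hand":-1},{"linear":[0,0,0.085],"dr":[0,0,0],"hand":-1},{"linear":[0,0,0.1],"dr":[0,0,0],"hand":-1},{"linear":[0,0,0.115],"dr":[0,0,0],"hand":-1},{"linear":[0,0,0.13],"dr":[0,0,0],"hand":-1},{"linear":[0,0,0.145],"dr":[0,0,0],"hand":-1}]';python3 m.py
```

```text
t: 40.05
eef_pos: [0.5306, -0.3273, 0.3018]
tool_rot: [-0.704, 0.71, -0.016, 0.024]
contact_force: [-8.3, -3.8, 33.5]
gripper_width: -0.001
boxframe pos [ 0.0038 -0.1363  0.3018] rot(tool xyz deg) from upright [-0.46 -0.18 -0.67] F [-8.  -4.3 33.5] M [-0.57  1.46  0.08]
```

```bash
python3 -m crank '[{"linear":[0,-0.012,0],"dr":[0,0,0],"hand":-1},{"linear":[0,-0.025,0],"dr":[0,0,0],"hand":-1},{"linear":[0,-0.025,0],"dr":[0,0,0],"hand":-1}]';python3 m.py
python3 - <<'E'
from h import *
im=bot.read_camera("scene")
cv2.imwrite("pics/f1.png",cv2.resize(im[80:250,90:290],(600,510)))
E
```

```text
t: 40.3
eef_pos: [0.5304, -0.3225, 0.3216]
tool_rot: [-0.706, 0.707, -0.017, 0.02]
contact_force: [0.5, -0.5, 0.6]
gripper_width: 0.0
boxframe pos [ 0.0034 -0.1316  0.3216] rot(tool xyz deg) from upright [-0.08 -0.45 -0.29] F [ 0.5 -0.5  0.6] M [ 0.02 -0.01  0.01]
```

View pics/f1.png

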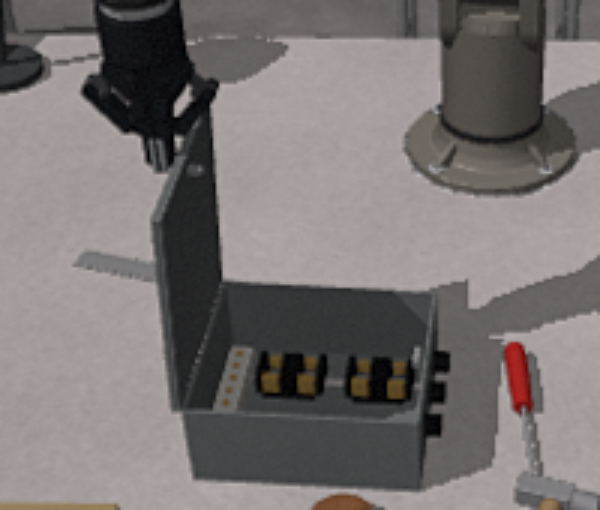

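```bash
python3 -m crank '[{"linear":[0,0,0.015],"dr":[0,0,0],"hand":-1},{"linear":[0,0.001,0.03],"dr":[0,0,0],"hand":-1},{"linear":[0,0.002,0.048],"dr":[0,0,0],"hand":-1},{"linear":[0,0.008,0.07],"dr":[0,0,0],"hand":-1},{"linear":[0,0.0165,0.091],"dr":[0,0,0],"hand":-1},{"linear":[0,0.027,0.111],"dr":[0,0,0],"hand":-1},{"linear":[0,0.04,0.13],"dr":[0,0,0],"hand":-1}]';python3 m.py
```

```text
t: 40.93
eef_pos: [0.5363, -0.1919, 0.2779]
tool_rot: [-0.707, 0.707, -0.018, 0.019]
contact_force: [1.8, -0.2, 1.2]
gripper_width: 0.004
boxframe pos [ 0.0015 -0.0008  0.2779] rot(tool xyz deg) from upright [-0.02 -0.39 -0.08] F [ 1.8 -0.1  1.2] M [-0.2  -0.23 -0.01]
```

```bash
python3 -m crank '[{"linear":[0,0.012,0.017],"dr":[0,0,0],"hand":-1},{"linear":[0,0.026,0.032],"dr":[0,0,0],"hand":-1},{"linear":[0,0.043,0.046],"dr":[0,0,0],"hand":-1},{"linear":[0,0.062,0.059],"dr":[0,0,0],"hand":-1},{"linear":[0,0.082,0.069],"dr":[0,0,0],"hand":-1},{"linear":[0,0.102,0.0785],"dr":[0,0,0],"hand":-1},{"linear":[0,0.12,0.084],"dr":[0,0,0],"hand":-1},{"linear":[0,0.135,0.088],"dr":[0,0,0],"hand":-1}]';python3 m.py
```

```text
t: 41.6
eef_pos: [0.5398, -0.1036, 0.1411]
tool_rot: [0.707, -0.707, 0.019, -0.018]
contact_force: [0.7, -0.6, 0.7]
gripper_width: -0.004
boxframe pos [-0.0003  0.0875  0.1411] rot(tool xyz deg) from upright [ 0.02 -0.46  0.11] F [ 0.8 -0.5  0.7] M [-0.11 -0.05  0.06]
```

```bash
python3 -m crank '[{"linear":[0,0.008,0.006],"dr":[0,0,0],"hand":-1},{"linear":[0,0.014,0.012],"dr":[0,0,0],"hand":-1},{"linear":[0,0.019,0.014],"dr":[0,0,0],"hand":-1},{"linear":[0,0.024,0.014],"dr":[0,0,0],"hand":-1},{"linear":[0,0.027,0.014],"dr":[0,0,0],"hand":-1},{"linear":[0,0.029,0.014],"dr":[0,0,0],"hand":-1}]';python3 m.py; python3 - <<'E'
from h import *
im=bot.read_camera("scene")
cv2.imwrite("pics/g1.png",cv2.resize(im[130:250,130:290],(720,540)))
E
```

```text
t: 42.1
eef_pos: [0.5416, -0.0896, 0.1149]
tool_rot: [0.708, -0.706, 0.018, -0.019]
contact_force: [-2.6, 3.4, 5.6]
gripper_width: -0.001
boxframe pos [0.0007 0.1016 0.1149] rot(tool xyz deg) from upright [ 0.11 -0.44 -0.03] F [-2.8  3.2  5.6] M [0.8  0.41 0.01]
```

View pics/g1.png

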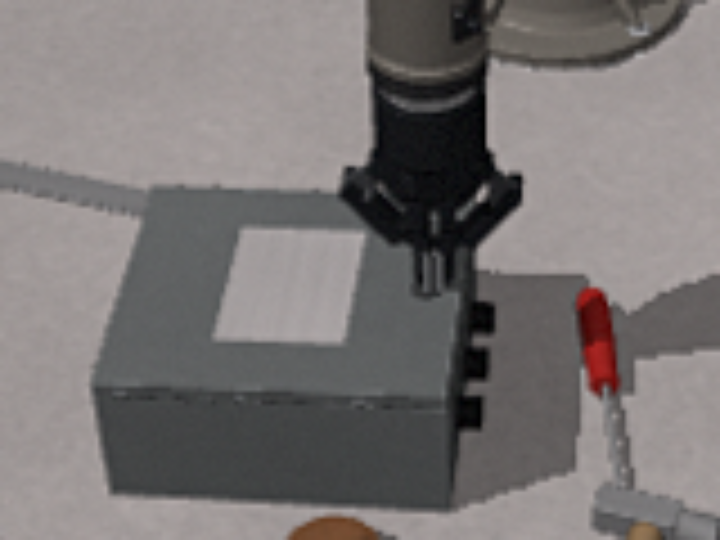

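The door is nearly shut, with the fingers on it near the free edge. Next I'll press in small steps until it snaps.

```bash
python3 -m crank '[{"linear":[0,0.001,0],"dr":[0,0,0],"hand":-1},{"linear":[0,0.002,0],"dr":[0,0,0],"hand":-1}]';python3 m.py; python3 -m crank '[{"linear":[0,0.001,0],"dr":[0,0,0],"hand":-1},{"linear":[0,0.0015,0],"dr":[0,0,0],"hand":-1}]';python3 m.py
```

```text
t: 42.32
eef_pos: [0.5418, -0.091, 0.1126]
tool_rot: [0.707, -0.707, 0.018, -0.019]
contact_force: [0.0, 0.6, 2.9]
gripper_width: 0.002
boxframe pos [0.0009 0.1002 0.1126] rot(tool xyz deg) from upright [ 0.01 -0.38 -0.06] F [-0.   0.6  2.9] M [ 0.24  0.02 -0.02]
t: 42.48
eef_pos: [0.5416, -0.0911, 0.1106]
tool_rot: [-0.707, 0.707, -0.019, 0.019]
contact_force: [0.8, 0.7, -0.3]
gripper_width: 0.001
boxframe pos [0.0007 0.1002 0.1106] rot(tool xyz deg) from upright [-0.01 -0.39 -0.03] F [ 0.8  0.7 -0.3] M [ 0.15 -0.11 -0.06]
```

```bash
python3 -m crank '[{"linear":[0,0.001,0],"dr":[0,0,0],"hand":-1},{"linear":[0,0.002,0],"dr":[0,0,0],"hand":-1}]';python3 m.py; python3 -m crank '[{"linear":[0,0.001,0],"dr":[0,0,0],"hand":-1},{"linear":[0,0.0015,0],"dr":[0,0,0],"hand":-1}]';python3 m.py
```

```text
t: 42.65
eef_pos: [0.5416, -0.0911, 0.1098]
tool_rot: [0.707, -0.707, 0.019, -0.019]
contact_force: [-7.7, 1.7, 22.7]
gripper_width: -0.0
boxframe pos [0.0007 0.1001 0.1098] rot(tool xyz deg) from upright [ 0.02 -0.37 -0.02] F [-7.8  1.2 22.7] M [ 0.28  1.58 -0.02]
t: 42.82
eef_pos: [0.5416, -0.0912, 0.1096]
tool_rot: [0.707, -0.706, 0.019, -0.019]
contact_force: [-10.5, 3.1, 32.1]
gripper_width: -0.0
boxframe pos [0.0008 0.1001 0.1096] rot(tool xyz deg) from upright [ 0.06 -0.36 -0.03] F [-10.7   2.5  32.1] M [0.51 2.41 0.04]
```

```bash
python3 -m crank '[{"linear":[0,-0.02,0],"dr":[0,0,0],"hand":-1},{"linear":[0,-0.06,0],"dr":[0,0,0],"hand":-1},{"linear":[-0.02,-0.1,0],"dr":[0,0,0],"hand":-1},{"linear":[-0.04,-0.14,0],"dr":[0,0,0],"hand":-1},{"linear":[-0.04,-0.18,0],"dr":[0,0,0],"hand":-1},{"linear":[-0.04,-0.18,0],"dr":[0,0,0],"hand":-1},{"linear":[-0.04,-0.18,0],"dr":[0,0,0],"hand":-1}]';python3 m.py; python3 tr.py; python3 - <<'E'
from h import *
a=bot.read_camera("top")[80:270,120:440]; b=bot.read_camera("scene")[130:270,120:390]
for c in("top","scene"):
    for d in bot.place_of(c,"door_edge")[:1]: print(c,d,atz(c,d["xy"],.11).round(3))
    for d in bot.place_of(c,"relay0_mid")[:6]: print(c,round(d["score"],2),atz(c,d["xy"],.055).round(3))
print("shut edge",proj("top",BX+BR.apply([0,.12,.11])),proj("scene",BX+BR.apply([0,.12,.11])))
cv2.imwrite("pics/z.png",np.vstack([cv2.resize(a,(500,297)),cv2.resize(b,(500,259))]))
E
```

```text
t: 43.4
eef_pos: [0.5028, -0.0892, 0.29]
tool_rot: [0.707, -0.707, 0.017, -0.021]
contact_force: [-0.5, 0.0, -1.5]
gripper_width: -0.001
boxframe pos [-0.0381  0.0997  0.29  ] rot(tool xyz deg) from upright [ 0.04 -0.38 -0.37] F [-0.5 -0.  -1.5] M [ 0.02  0.04 -0.02]
score 0.8 [156.5, 161.8, 224.0, 240.0]
rect 499.7257080078125 243.30255126953125 227.56919860839844 259.8165283203125 89.79688262939453
top 0.94 [0.5   0.252]
scene 0.86 [0.494 0.249]
top {'xy': [285.0, 182.2], 'score': 0.96} [ 0.546 -0.069  0.11 ]
top 0.64 [0.453 0.193 0.055]
top 0.45 [ 0.76  -0.123  0.055]
scene {'xy': [231.0, 196.2], 'score': 0.79} [ 0.554 -0.077  0.11 ]
scene 0.54 [0.456 0.193 0.055]
shut edge [285.56329953 183.3277529 ] [232.89233321 193.81708449]
```

View pics/z.png

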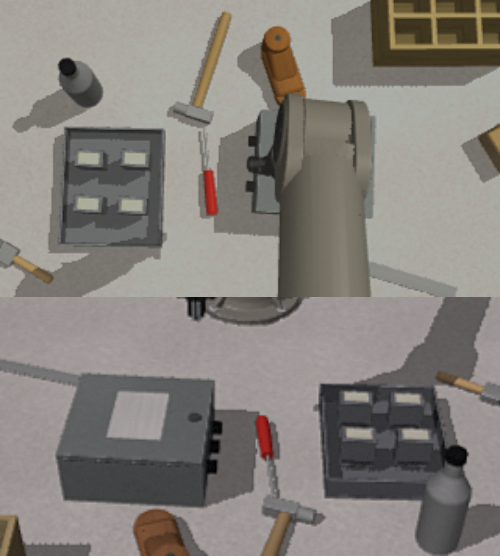

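The door lies flat on the box, all four relays stand upright in the tray, and the other things look unmoved.

```bash
python3 -c "from station import bot; print(bot.hand_in())"
```

```text
the job is handed in; nothing more can be done
None
```

I rocked all four relays out of their sockets, stood them in the tray and pushed the box door shut. The job was handed in at about 44 s of the 210 s allowed; hand-in reports no verdict.

- **Relays:** the last pictures show all four upright in the tray, about 5 cm from its centre in x and y. The relay network picked out only one of the four in that last check, so this rests on the pictures.
- **Sockets:** the highest upward pull at any reading was about 13 N. The picture taken before the door was shut showed all four sockets seated.
- **Door:** when I pressed near the free edge, the force rose to about 6 N and then dropped. The fingers then met firm resistance at 110 mm, the shut height. Both cameras show the edge within about 3 pixels of its shut position. I had no direct reading of the door angle.
- **Tray and bench:** the tray readings scattered by about 1 cm between looks, but I saw no real shift. The other things look unmoved.
- **Forces:** while I was pushing the upright door, its top edge caught under the gripper's knuckles at 33 N, below the 40 N limit, and I raised the tool at once. The hardest set-down in the tray read 43 N at the wrist, carried by the held relay and not the gripper body.

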